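# Fit the last post and spacer to the stacking document tray

### The job

One corner of the document tray still lacks its post. Pull the steel pin out of the desk tidy, put its foot down through the eye of the bare corner and sweep it about until it drops into the blind hole hidden below, fully home. Then slip the loose aluminium sleeve over the standing pin so that it rests flat on the corner like those on the other three, and leave the cactus pot and the hole punch where they are.

Things in the scene. Friction and masses are not known exactly. Their poses are not given: they have to be found in the camera images.
- pin: Plain steel pin, 12 mm diameter, 95 mm long, foot chamfered, about 80 g. Origin at the centre of its foot, z along it to its top. It starts upright in the hole at one end of the desk tidy, foot 20 mm above the counter, top 115 mm above it (45 mm above the tidy). That hole is 50 mm deep with about 2.5 mm of play: lift it straight up. It swivels in a weak grip.
- tray_eye (a point): Centre of the round eye (24 mm diameter) in the top face of the bare corner housing, 95 mm above the counter; axes are the tray's (z up). The top face is 46 mm square, 8 mm thick; below it the housing is hollow. When the pin is fully home, 45 mm of it stands above this face.
- tray_well (a point): Point straight under the eye's centre on the level floor inside the bare corner, 65 mm above the counter. In this floor is one blind hole for the pin: 13.6 mm wide, chamfered, 20 mm deep. Its axis lies 2 to 5 mm from this point in an unknown direction, hidden in the dark: feel for it by sweeping the pin's foot over the floor under light pressure (about 5 N).
- tray: Clear acrylic document tray, two tiers stacked, for A4 sheets lying crosswise, fixed; about 250 x 386 mm, origin under its centre on the counter, its open front facing -x. Grey corner housings 95 mm high at x = +-105 mm, y = +-170 mm. The corner at x = -105, y = +170 mm is bare; the other three carry a post (45 mm above the housing) with a sleeve round it.
- sleeve: Loose aluminium spacer sleeve (tube) standing on the counter: outer diameter 32 mm, bore 18 mm, 34 mm high, 45 g. Origin at the centre of its lower face, z along its axis.
- tidy: Red plastic desk tidy, fixed, 80 x 160 mm, 70 mm high; origin under the centre, long side along its y. The pin's hole is at y = -60 mm; pens 125 mm high stand at y = +45 to +66 mm.
- cactus: Bystander: white ceramic pot 84 mm wide, 75 mm high, with a cactus up to 118 mm high, loose. Origin at the centre of its underside.
- punch: Bystander: steel two-hole punch 100 x 120 mm, 67 mm high, loose. Origin at the centre of its underside.
There are look-alikes about, which are no part of the job. What is meant by the sleeve is not green, and is the smaller of those in its own colour.

How it is judged (in metres and radians):
On the way, in this order (a step that is already met when the one before it is completed fails the run):
1. the pin stands fully home in the hidden hole of the bare corner (z of pin in the frame of tray_eye below -0.046 m and horizontal distance between pin and tray_eye below 0.009 m and angle between pin's own z axis and vertical below 0.15 rad), for 0.2 s.
2. the sleeve sits round the pin, flat on the corner (z of sleeve in the frame of tray_eye below 0.003 m and horizontal distance between sleeve and pin below 0.009 m and angle between sleeve's own z axis and vertical below 0.09 rad), for 0.2 s.
At the end, for the whole second after the job is handed in: Pin in the hidden hole: foot over 46 mm below the corner's top face (hole bottom 50), within 9 mm of the eye's axis, within 0.15 rad of upright. Sleeve round it: centre within 9 mm of the pin's, lower face within 3 mm of the top face, within 0.09 rad of level. Both at rest (all of step 1 and all of step 2 and z of sleeve in the frame of tray_eye above -0.003 m and linear speed of each of pin, sleeve below 0.02 m/s); the robot touches nothing.
It fails at once if the cactus pot is moved by more than 20 mm or tipped (distance of cactus from where it was at the start of the episode above 0.02 m or angle between cactus's own z axis and vertical above 0.3 rad).
It fails at once if the hole punch is moved by more than 20 mm (distance of punch from where it was at the start of the episode above 0.02 m).
It also fails if it takes over 72 s, if anything falls off the work surface, if the arm or the gripper's body presses on something with over 40 N, if the wrist force passes 120 N, or if a joint passes its speed limit or range.

### The arm

A 6-joint arm with a two-finger parallel gripper is mounted at the origin on the work surface. World frame = base frame: x ahead of the robot, y to its left, z up, the work surface at z = 0. Lengths are in mm, angles in rad, forces in N, time in s.
With the tool pointing down it reaches from about 375 to 825 mm from the base axis. Payload 5.5 kg.
Tool frame: the origin (TCP) lies midway between the tips of the shut fingers; the grasp point (between the pads) lies 19 mm behind it (ctrl.grip_depth is the distance from the TCP to the grasp point, in mm); z points along the fingers, y is the line along which they close (so a half turn about z gives the same grasp; the last joint's range is limited). The gripper opens to 85 mm and grips with 20 to 120 N. Pads are 22 mm wide; open, the fingers measure 114 mm over their backs; the gripper's body (76 mm by 85 mm) begins 54 mm behind the grasp point. The pads swing forward as they close: fully open they stand 13 mm farther back than shut.
Start: joints at [1.105, 0.314, -0.047, 1.21, 0, 1.571], TCP at [269.479, 536.075, 198.999] pointing down, gripper open.
Joint ranges: [-2.67, 2.67], [-0.69, 1.73], [-1.03, 1.25], [-2.08, 2.16], [-1.42, 1.45], [-3.14, 3.14]. Speed limits (rad/s): [2.39, 2.39, 3.01, 3.14, 3.14, 3.14].

### API

Orientations are given as a 3x3 rotation matrix whose columns are the frame's x, y, z axes.
In Python, from rig import sensors, viewer, ctrl gives the robot as it stands.
- The arm moves only by the tool servo_tool, never from a script. Its argument "increments" is a list of rows, each an object with "hand": the closure, from -1 (fully open) to 1 (shut); "xyz": the shift along the tool's x, y, z in m, a list of three; "roll": the turn about the tool's z in rad. In form: [{"hand": hand, "xyz": [x, y, z], "roll": roll}, ...]. A call has 1 to 8 rows; each row is the pose to reach, as a shift and turn from the pose commanded when the call began, along the tool's axes at that moment; what a row does not reach only later rows make up. A row lasts 1/12 s, in which the tool goes at most 41.7 mm and 7.16 degrees, less where a joint would pass 70% of its speed; a pose out of reach is approached as far as the arm can. A call with a gripper value outside its range is refused whole. The fingers move at their own pace and stop on an object; the grip force is fixed at half the most. Time passes only in rows, so rows that repeat a pose let the fingers close. It gives the time, the measured TCP pose, the force, the opening and the grip force at its end, in the units of the state.
- sensors.read_state(): the state, without advancing time (a new reading comes with each control period).
- viewer.capture(name): name is "scene" or "top" or "wrist"; returns the picture (420x560x3 uint8, blue, green, red); there is no depth.
- viewer.calibration(name): a dict with "vertical_fov" (degrees; the focal length in pixels is half the picture's height over the tangent of half this angle, whatever the lens; pixels are square), "cx", "cy" (the principal point, pixels), "xyz" and "attitude" of the camera in the world. Camera axes: x right, y down, z forward; pixel columns grow to the right and rows downward; lengths in mm; the calibration is good to about 2 mm. A picture is of the moment at which its call begins: read the wrist's pose just before it. calibration takes no time and is no camera call; for the wrist camera it gives the pose at the moment of the call.
- ctrl.finish_job(): hands the job in; it is judged then, once.
Trained networks look in the newest picture that a camera, given by its name, has taken for a name from the list of things; names that differ only in an ending like _2 or _b are one class to them, and where a whole thing is asked for, a point or a joint stands for the part that bears it (a point fixed in the world has none). Each returns a list of dicts, best first, with "confidence" (0 to 1); they miss things now and then, are a little off and sometimes report something else, mostly with a low value. They report only what shows in the picture. A call takes as long as a camera call. They do not tell look-alikes from the thing itself.
- viewer.find_in(camera, name): "position" ([column, row] in pixels, amid what is visible of it).
- viewer.pinpoint(camera, name): "position" ([column, row] in pixels: a listed point, or the origin of a listed thing).
The state is a dict: "time_s": time; "qpos": joint angles; "dq": joint speeds; "joint_efforts": joint torques, N m; "position": TCP position; "tcp_rot": TCP orientation; "force": force on the tool from outside, world axes, zero at the start; "wrist_torque": the same for the moment, N m; "width": opening from 0.0 (shut) to 1.0 (fully open); "grip_force": force on a finger pad.
Only numpy, scipy, OpenCV 4.12 (cv2) and the standard library are available. Lean on these libraries where they do the work, as an engineer would, in place of code of your own. Each camera call takes 0.05 s, during which the arm holds its last target. There are 200 camera calls.

## Working session

There is one attempt and no reset: what is moved stays moved. The work goes in short steps, Python scripts to look and compute and a tool call to move; the robot and the scene stay as the last step left them, time stands still between calls to the robot, and variables do not carry over. Pictures are saved under pics/ and viewed, at most 10 in all, crops included, and the job is handed in when it is done.

Besides the shell and the picture viewer there is one more tool, called by a JSON object that holds its "method" and its "body". servo_tool: Moves the arm, as the interface text tells. Its arguments: {"type":"object","properties":{"increments":{"type":"array"}},"required":["increments"]}

```bash
mkdir -p pics; ls; cat > h.py <<'E'
from rig import sensors, viewer, ctrl
import numpy as np, cv2
def ray(cam,p,cal=None):
    c=cal or viewer.calibration(cam); f=210/np.tan(np.radians(c["vertical_fov"])/2)
    d=np.array(c["attitude"])@np.array([(p[0]-c["cx"])/f,(p[1]-c["cy"])/f,1]); return np.array(c["xyz"]),d
def at_z(cam,p,z,cal=None):
    o,d=ray(cam,p,cal); return o+d*(z-o[2])/d[2]
def proj(cam,P,cal=None):
    c=cal or viewer.calibration(cam); f=210/np.tan(np.radians(c["vertical_fov"])/2)
    v=np.array(c["attitude"]).T@(np.array(P)-c["xyz"]); return np.array([c["cx"]+f*v[0]/v[2],c["cy"]+f*v[1]/v[2]])
E
python3 - <<'E'
from h import *
np.set_printoptions(precision=1,suppress=True)
ims=[]
for c in ["top","scene"]:
    im=viewer.capture(c); cv2.imwrite(f"pics/{c}0.png",im); print(c,viewer.calibration(c))
    for n,z in [("pin",20),("tray_eye",95),("tray",0),("sleeve",0),("tidy",0),("cactus",0),("punch",0)]:
        for r in viewer.pinpoint(c,n): print(c,n,np.array(r["position"]),round(r["confidence"],2),at_z(c,r["position"],z))
s=sensors.read_state();print(s)
E
```

```text
pics
top {'vertical_fov': 44.57785209431537, 'cx': 276.0350872773078, 'cy': 209.73172364867003, 'xyz': array([ 435.3,   24.9, 1405.4]), 'attitude': array([[ 0. , -1. ,  0.1],
       [-1. , -0. ,  0. ],
       [-0. , -0.1, -1. ]])}
top pin [146.1 235.2] 0.43 [472.4 390.5  20. ]
top tray_eye [293.  199.5] 0.68 [569.5  -3.8  95. ]
top tray [350.  155.1] 0.86 [ 705.9 -161.8    0. ]
top sleeve [352.4 240.7] 0.64 [ 469.1 -170.3    0. ]
top sleeve [349.4 270.5] 0.63 [ 387.9 -162.8    0. ]
top sleeve [330.  253.8] 0.61 [ 432.1 -109.5    0. ]
top tidy [149.3 231.4] 0.16 [483.5 387.4   0. ]
top cactus [208.7 228.2] 0.86 [495.5 224.2   0. ]
top punch [438.1 267.6] 0.67 [ 400.7 -403.6    0. ]
scene {'vertical_fov': 48.32378172064852, 'cx': 277.33715973473295, 'cy': 219.10729700009537, 'xyz': array([1368.4, -245.8,  884.8]), 'attitude': array([[ 0.4,  0.6, -0.7],
       [ 0.9, -0.3,  0.2],
       [-0. , -0.7, -0.7]])}
scene tray_eye [256.7 218.3] 0.59 [568.3  -7.5  95. ]
scene tray [211.8 299.9] 0.7 [ 692.5 -167.1    0. ]
scene sleeve [184.7 237.8] 0.71 [ 469.9 -180.     0. ]
scene sleeve [211.7 220.5] 0.69 [433.1 -96.    0. ]
scene sleeve [183.4 214.1] 0.54 [ 377.9 -162.4    0. ]
scene tidy [396.  187.9] 0.75 [505.9 440.7   0. ]
scene cactus [327.1 209.4] 0.9 [513.1 215.    0. ]
scene cactus [ 98.  244.2] 0.5 [ 406.  -396.9    0. ]
scene punch [ 96.5 243.1] 0.79 [ 400.4 -400.2    0. ]
{'time_s': 0.8, 'qpos': array([ 1.1,  0.3, -0. ,  1.2,  0. ,  1.6]), 'dq': array([-0., -0.,  0., -0.,  0., -0.]), 'joint_efforts': array([  0. , -53.9,  34. ,   0. ,   0. ,  -0. ]), 'position': array([269.5, 536.1, 199.1]), 'tcp_rot': array([[-0.9,  0.4,  0. ],
       [ 0.4,  0.9,  0. ],
       [ 0. ,  0. , -1. ]]), 'force': array([-0.1,  0.2, -0.7]), 'wrist_torque': array([-0.,  0., -0.]), 'grip_force': 0.0, 'width': 0.9966346104766649}
```

```bash
python3 - <<'E'
import cv2,numpy as np
t=cv2.imread("pics/top0.png");s=cv2.imread("pics/scene0.png")
a=cv2.resize(t[100:320,100:470],(800,476),interpolation=3)
cv2.imwrite("pics/tA.png",a)
b=cv2.resize(s[130:380,60:460],(800,500),interpolation=3)
cv2.imwrite("pics/sA.png",b)
E
```

```text
(no output)
```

View pics/tA.png

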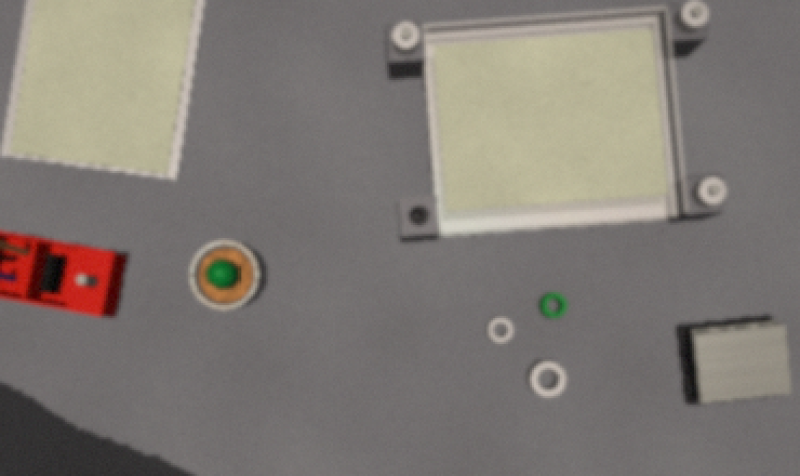

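View pics/sA.png

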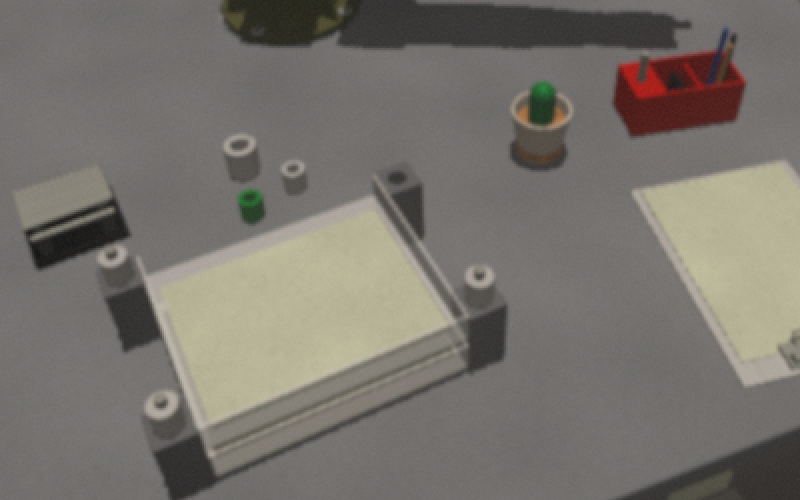

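```bash
cat >> h.py <<'E'
def tri(*obs):  # obs: (cam,p,cal)
    A=np.zeros((3,3));b=np.zeros(3)
    for o in obs:
        c,d=ray(*o); d=d/np.linalg.norm(d); M=np.eye(3)-np.outer(d,d); A+=M; b+=M@c
    return np.linalg.solve(A,b)
def tool(P):  # shift in m along tool axes to bring TCP to P
    s=sensors.read_state(); return s["tcp_rot"].T@(np.array(P)-s["position"])/1000
E
python3 - <<'E'
from h import *
np.set_printoptions(precision=3,suppress=True)
print(tri(("top",(137.5,229)),("scene",(381.5,158.5))))
for p in [(137.5,229)]: print(at_z("top",p,115))
print(at_z("scene",(381.5,158.5),115))
print(at_z("top",(331,252.6),17),at_z("top",(293.8,199.9),95))
print(sensors.read_state()["tcp_rot"], viewer.calibration("wrist"))
print(tool([435,395,230]))
E
```

```text
[484.993 389.486 106.32 ]
[485.02  387.887 115.   ]
[494.753 381.449 115.   ]
[ 435.457 -110.547   17.   ] [568.472  -5.921  95.   ]
[[-0.893  0.449  0.   ]
 [ 0.449  0.893  0.   ]
 [ 0.     0.    -1.   ]] {'vertical_fov': 64.18922161745466, 'cx': 285.79592379288863, 'cy': 207.8627117201983, 'xyz': array([203.193, 570.423, 372.646]), 'attitude': array([[ 0.449,  0.854,  0.262],
       [ 0.893, -0.429, -0.132],
       [-0.   ,  0.294, -0.956]])}
[-0.211 -0.052 -0.031]
```

{"method": "servo_tool", "body": {"increments": [{"hand":-1,"xyz":[-0.04,-0.0055,0],"roll":0},{"hand":-1,"xyz":[-0.08,-0.011,0],"roll":0},{"hand":-1,"xyz":[-0.12,-0.0165,0],"roll":0},{"hand":-1,"xyz":[-0.16,-0.022,0],"roll":0},{"hand":-1,"xyz":[-0.2,-0.028,0],"roll":0},{"hand":-1,"xyz":[-0.23,-0.032,0],"roll":0},{"hand":-1,"xyz":[-0.25,-0.035,0],"roll":0},{"hand":-1,"xyz":[-0.26,-0.036,0],"roll":0}]}}

```text
time_s: 1.47
position: [487.9, 385.1, 198.9]
tcp_rot: [[-0.892, 0.452, 0.0], [0.452, 0.892, -0.0], [-0.001, -0.0, -1.0]]
force: [-0.3, 0.6, 0.8]
width: 0.999
grip_force: 0.0
```

```bash
python3 - <<'E'
from h import *
np.set_printoptions(precision=3,suppress=True)
c=viewer.calibration("wrist"); im=viewer.capture("wrist"); cv2.imwrite("pics/w1.png",im)
s=sensors.read_state();print(s["position"],s["qpos"],s["force"]);print({k:c[k] for k in("xyz","attitude")})
for r in viewer.pinpoint("wrist","pin"): print(r,at_z("wrist",r["position"],20,c))
for r in viewer.find_in("wrist","pin"): print(r,at_z("wrist",r["position"],92,c))
for r in viewer.pinpoint("wrist","tidy"): print(r,at_z("wrist",r["position"],0,c))
E
```

```text
[488.251 385.102 198.85 ] [ 0.668  0.355  0.01   1.226 -0.001  1.138] [1.442 0.013 0.655]
{'xyz': array([421.592, 419.77 , 372.486]), 'attitude': array([[ 0.452,  0.853,  0.263],
       [ 0.892, -0.432, -0.133],
       [-0.   ,  0.294, -0.956]])}
{'position': [288.6, 178.8], 'confidence': 0.88} [490.681 388.001  20.   ]
{'position': [289.1, 189.3], 'confidence': 0.77} [485.    390.726  92.   ]
{'position': [337.8, 155.7], 'confidence': 0.77} [495.942 446.705   0.   ]
```

View pics/w1.png

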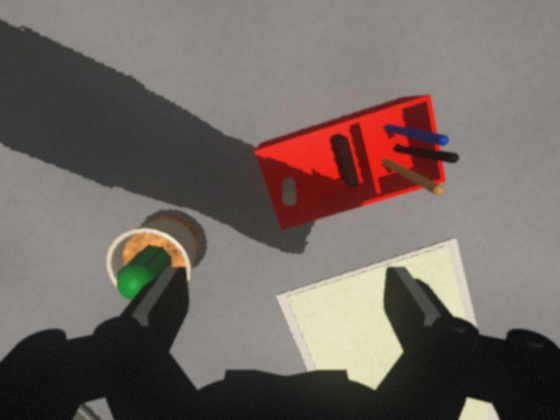

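```bash
python3 - <<'E'
from h import *
np.set_printoptions(precision=3,suppress=True)
c=viewer.calibration("wrist")
im=cv2.imread("pics/w1.png").astype(int)
sub=im[165:215,276:303]
print("\n".join("%d "%(165+i)+" ".join("%3d/%3d"%(p[2],p[1]) for p in r[::2]) for i,r in enumerate(sub) if i%2==0))
for p in [(289.5,199),(289.5,201)]: print(at_z("wrist",p,115,c))
for P in [(487,388,115),(487,388,70),(489,388,20)]: print(proj("wrist",P,c))
E
```

```text
165 104/ 18 103/ 17 104/ 19 106/ 22 103/ 19 114/ 20 167/ 31 197/ 33 225/ 36 231/ 42 233/ 42 236/ 43 235/ 35 236/ 41
167 103/ 20 104/ 17 107/ 23 108/ 24 105/ 17 105/ 21 108/ 18 118/ 25 148/ 29 177/ 28 202/ 36 216/ 33 231/ 37 235/ 43
169 102/ 21 106/ 21 100/ 18 104/ 20 107/ 21 109/ 25 107/ 20 106/ 20 107/ 18 113/ 19 124/ 21 142/ 26 178/ 33 207/ 34
171 103/ 19 101/ 18 104/ 20 104/ 21 101/ 16 105/ 20 108/ 22 102/ 16 105/ 20 105/ 20 105/ 15 106/ 16 109/ 18 152/ 23
173 101/ 18 102/ 20 103/ 17 105/ 23 104/ 22 107/ 23 104/ 17 102/ 13 104/ 19 105/ 20 107/ 21 109/ 23 105/ 13 115/ 20
175 104/ 17  99/ 16  99/ 15 104/ 21 105/ 19 105/ 19 102/ 22 103/ 26 105/ 19 107/ 22 103/ 18 105/ 20 105/ 20 104/ 18
177  99/ 18 107/ 23 101/ 21 102/ 21 101/ 23  96/ 29  92/ 36  96/ 36 101/ 27 103/ 20 102/ 17 102/ 13 106/ 21 106/ 21
179 107/ 26 101/ 19  98/ 19  98/ 26  87/ 40  84/ 56  79/ 59  82/ 62  86/ 49  94/ 30 102/ 20 108/ 19 105/ 19 102/ 16
181 101/ 17 100/ 18 100/ 19  93/ 35  80/ 59  77/ 63  75/ 64  73/ 61  79/ 65  84/ 48  97/ 17 104/ 19 105/ 18 104/ 12
183 100/ 23  99/ 23  99/ 23  86/ 35  77/ 61  77/ 63  76/
[... 1205 characters left out ...]
02/ 23  99/ 15
205  96/ 18  98/ 20 100/ 22  99/ 22 103/ 32  95/ 45  92/ 51  92/ 50  93/ 42 101/ 27  99/ 21 100/ 21 100/ 20 105/ 25
207  96/ 19  95/ 17 100/ 23  97/ 19 103/ 25  99/ 23  96/ 18 102/ 26  97/ 20 102/ 22 103/ 22  96/ 14 102/ 20 100/ 22
209  93/ 17  98/ 22 102/ 26  99/ 21 101/ 23 103/ 24  98/ 18  98/ 18 101/ 23  99/ 21  98/ 19  99/ 22  98/ 24 104/ 24
211  94/ 26  98/ 23  97/ 21 101/ 27 101/ 25  97/ 18  99/ 21  98/ 23 101/ 22 101/ 26  99/ 21 101/ 23 103/ 25 100/ 20
213  90/ 35  97/ 20 101/ 24  97/ 20  98/ 23 100/ 22  99/ 23 103/ 25  97/ 18  98/ 17 100/ 18  99/ 20  98/ 18 100/ 23
[483.886 392.426 115.   ]
[485.371 391.686 115.   ]
[286.293 204.73 ]
[286.238 190.996]
[287.027 181.222]
```

```bash
python3 - <<'E'
from h import *
np.set_printoptions(precision=4,suppress=True)
c=viewer.calibration("wrist")
print(at_z("wrist",(289,197.3),115,c),at_z("wrist",(289,184.5),70,c),at_z("wrist",(288.6,178.8),20,c))
P=[485,391,0]
print(tool(P))
E
```

```text
[482.4491 392.6967 115.    ] [482.6135 393.0606  70.    ] [487.3856 390.6962  20.    ]
[0.0012 0.0031 0.1989]
```

{"method": "servo_tool", "body": {"increments": [{"hand":-1,"xyz":[0,0.002,0.035],"roll":0},{"hand":-1,"xyz":[0,0.002,0.07],"roll":0},{"hand":-1,"xyz":[0,0.002,0.105],"roll":0},{"hand":-0.5,"xyz":[0,0.002,0.121],"roll":0},{"hand":0.2,"xyz":[0,0.002,0.121],"roll":0},{"hand":1,"xyz":[0,0.002,0.121],"roll":0},{"hand":1,"xyz":[0,0.002,0.121],"roll":0},{"hand":1,"xyz":[0,0.002,0.121],"roll":0}]}}

```text
time_s: 2.33
position: [487.4, 390.5, 80.3]
tcp_rot: [[-0.894, 0.448, 0.003], [0.448, 0.894, 0.002], [-0.001, 0.003, -1.0]]
force: [-0.6, 0.1, 0.5]
width: 0.3
grip_force: 0.0
```

{"method": "servo_tool", "body": {"increments": [{"hand":1,"xyz":[0,0,0],"roll":0},{"hand":1,"xyz":[0,0,0],"roll":0},{"hand":1,"xyz":[0,0,0],"roll":0}]}}

```text
time_s: 2.58
position: [487.8, 390.0, 80.1]
tcp_rot: [[-0.893, 0.449, 0.003], [0.449, 0.893, 0.002], [-0.002, 0.003, -1.0]]
force: [0.2, -0.5, 5.8]
width: 0.07
grip_force: 58.9
```

{"method": "servo_tool", "body": {"increments": [{"hand":1,"xyz":[0,0,-0.01],"roll":0},{"hand":1,"xyz":[0,0,-0.02],"roll":0},{"hand":1,"xyz":[0,0,-0.02],"roll":0}]}}

```text
time_s: 2.83
position: [487.8, 389.8, 100.8]
tcp_rot: [[-0.893, 0.449, 0.003], [0.449, 0.893, 0.002], [-0.001, 0.003, -1.0]]
force: [0.5, 0.4, -1.0]
width: 0.065
grip_force: 58.7
```

```bash
python3 - <<'E'
from h import *
s=sensors.read_state();print(s["width"],s["grip_force"],s["force"],s["position"])
im=viewer.capture("wrist"); cv2.imwrite("pics/w2.png",cv2.resize(im[120:400,140:440],(640,597),interpolation=3))
E
```

```text
0.06530045710700426 58.68345379829407 [ 0.51156941  0.44835444 -0.95553384] [487.75547522 389.80361854 100.81968002]
```

View pics/w2.png

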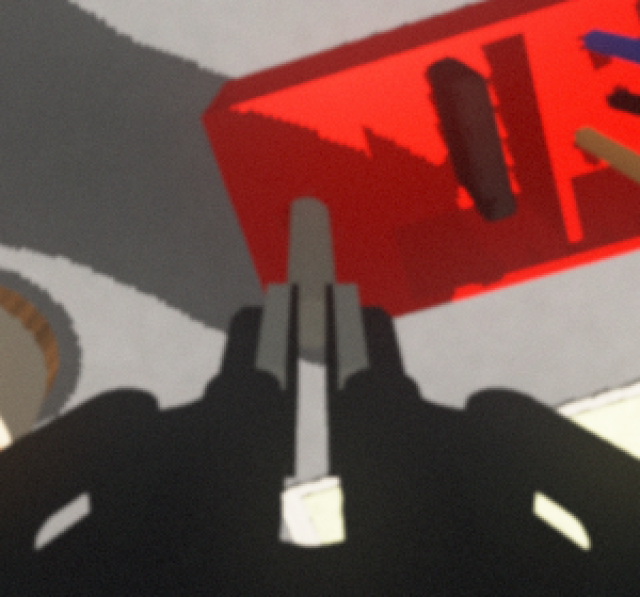

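{"method": "servo_tool", "body": {"increments": [{"hand":1,"xyz":[0,0,-0.025],"roll":0},{"hand":1,"xyz":[0,0,-0.06],"roll":0},{"hand":1,"xyz":[0,0,-0.09],"roll":0},{"hand":1,"xyz":[-0.02,-0.025,-0.105],"roll":0},{"hand":1,"xyz":[-0.044,-0.056,-0.105],"roll":0},{"hand":1,"xyz":[-0.068,-0.087,-0.105],"roll":0},{"hand":1,"xyz":[-0.092,-0.118,-0.105],"roll":0},{"hand":1,"xyz":[-0.116,-0.148,-0.105],"roll":0}]}}

```text
time_s: 3.55
position: [523.4, 202.8, 203.0]
tcp_rot: [[-0.894, 0.449, -0.0], [0.449, 0.894, -0.0], [-0.0, -0.0, -1.0]]
force: [0.1, 0.7, -0.7]
width: 0.068
grip_force: 59.0
```

{"method": "servo_tool", "body": {"increments": [{"hand":1,"xyz":[-0.024,-0.03,0],"roll":0},{"hand":1,"xyz":[-0.048,-0.06,0],"roll":0},{"hand":1,"xyz":[-0.072,-0.091,0],"roll":0},{"hand":1,"xyz":[-0.096,-0.122,0],"roll":0},{"hand":1,"xyz":[-0.113,-0.145,0],"roll":0},{"hand":1,"xyz":[-0.125,-0.16,0],"roll":0},{"hand":1,"xyz":[-0.13,-0.168,0],"roll":0},{"hand":1,"xyz":[-0.133,-0.169,0],"roll":0}]}}

```text
time_s: 4.22
position: [566.3, -7.7, 202.8]
tcp_rot: [[-0.892, 0.451, -0.001], [0.451, 0.892, -0.0], [0.001, -0.0, -1.0]]
force: [0.7, 0.6, -0.4]
width: 0.07
grip_force: 59.0
```

{"method": "servo_tool", "body": {"increments": [{"hand":1,"xyz":[0,0,0],"roll":0},{"hand":1,"xyz":[0,0,0],"roll":0}]}}

```text
time_s: 4.38
position: [566.5, -5.1, 202.9]
tcp_rot: [[-0.894, 0.448, -0.0], [0.448, 0.894, 0.001], [0.001, 0.0, -1.0]]
force: [-0.0, 0.5, -1.2]
width: 0.067
grip_force: 59.0
```

```bash
python3 - <<'E'
from h import *
np.set_printoptions(precision=4,suppress=True)
s=sensors.read_state();print(s["width"],s["force"],s["position"],s["qpos"])
R=s["tcp_rot"];T=s["position"]
for cam in ["wrist","top","scene"]:
    c=viewer.calibration(cam); im=viewer.capture(cam); cv2.imwrite(f"pics/{cam}3.png",im)
    for r in viewer.pinpoint(cam,"tray_eye"): print(cam,"eye",r,at_z(cam,r["position"],95,c))
    for r in viewer.pinpoint(cam,"pin"): 
        P=at_z(cam,r["position"],T[2]-60,c); print(cam,"foot",r,P,"tool",R.T@(P-T))
w=cv2.imread("pics/wrist3.png"); cv2.imwrite("pics/w3.png",cv2.resize(w[80:320,160:440],(700,600),interpolation=3))
E
```

```text
0.06655741461707931 [-0.0169  0.4986 -1.222 ] [566.481   -5.0613 202.8804] [-0.0093  0.2491 -0.1239  1.1981  0.0006  0.4556]
wrist eye {'position': [289.3, 200.1], 'confidence': 0.95} [572.4593  -3.6469  95.    ]
wrist foot {'position': [285.3, 211.8], 'confidence': 0.91} [566.8271  -4.6608 142.8804] tool [-0.1646  0.4883 60.0001]
scene eye {'position': [260.0, 217.3], 'confidence': 0.88} [567.9885   1.1713  95.    ]
scene foot {'position': [259.1, 217.6], 'confidence': 0.51} [616.6626 -16.0605 142.8804] tool [-49.8216  12.6417  59.9764]
scene foot {'position': [257.6, 201.7], 'confidence': 0.5} [563.1195  -0.8363 142.8804] tool [ 4.8642  2.2446 60.0038]
```

View pics/w3.png

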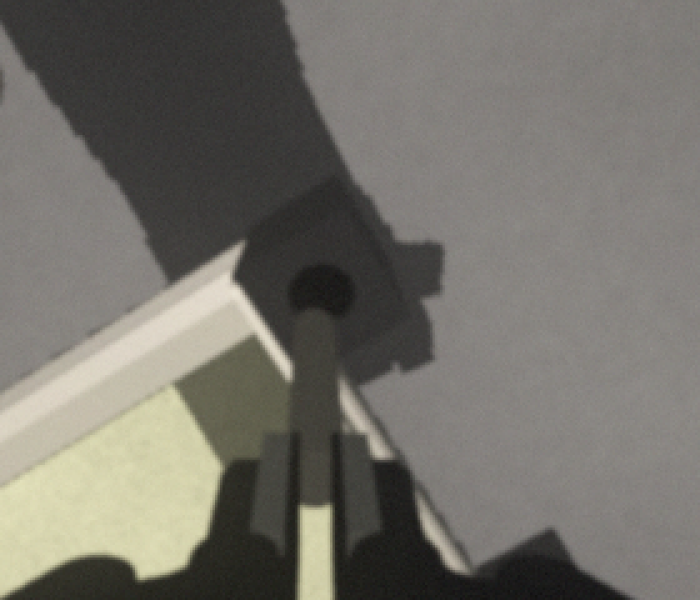

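{"method": "servo_tool", "body": {"increments": [{"hand":1,"xyz":[-0.003,0.001,0.01],"roll":0},{"hand":1,"xyz":[-0.003,0.001,0.025],"roll":0},{"hand":1,"xyz":[-0.003,0.001,0.037],"roll":0},{"hand":1,"xyz":[-0.003,0.001,0.037],"roll":0}]}}

```text
time_s: 5.17
position: [568.0, -6.7, 162.8]
tcp_rot: [[-0.893, 0.449, -0.004], [0.449, 0.893, -0.0], [0.004, -0.002, -1.0]]
force: [-1.5, -0.4, -0.4]
width: 0.065
grip_force: 59.0
```

```bash
python3 - <<'E'
from h import *
np.set_printoptions(precision=4,suppress=True)
s=sensors.read_state();print(s["width"],s["force"],s["position"])
R=s["tcp_rot"];T=s["position"]
for cam in ["wrist"]:
    c=viewer.calibration(cam); im=viewer.capture(cam); cv2.imwrite(f"pics/{cam}4.png",im)
    for r in viewer.pinpoint(cam,"tray_eye"): print(cam,"eye",r,at_z(cam,r["position"],95,c))
    for r in viewer.pinpoint(cam,"pin"): 
        P=at_z(cam,r["position"],T[2]-60,c); print(cam,"foot",r,P,"tool",R.T@(P-T))
w=cv2.imread("pics/wrist4.png"); cv2.imwrite("pics/w4.png",cv2.resize(w[130:330,180:400],(660,600),interpolation=3))
E
```

```text
0.06476094269144776 [-1.4558 -0.4    -0.3671] [567.9527  -6.6502 162.7913]
wrist eye {'position': [292.9, 209.7], 'confidence': 0.55} [571.3325  -1.5165  95.    ]
wrist foot {'position': [286.2, 208.5], 'confidence': 0.72} [566.0944  -4.5399 102.7913] tool [ 2.3706  1.1705 60.0076]
```

View pics/w4.png

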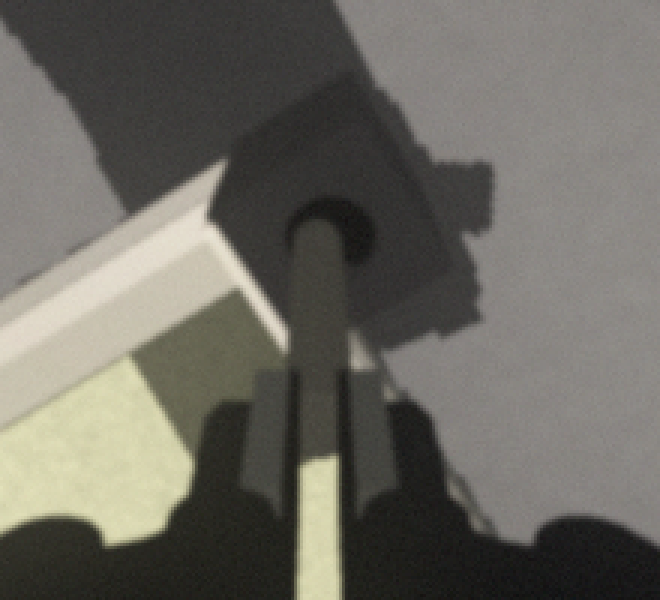

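{"method": "servo_tool", "body": {"increments": [{"hand":1,"xyz":[0.0,0.002,0],"roll":0},{"hand":1,"xyz":[0.0,0.002,0],"roll":0},{"hand":1,"xyz":[0.0,0.002,0],"roll":0},{"hand":1,"xyz":[0.0,0.002,0],"roll":0}]}}

```text
time_s: 5.65
position: [571.0, -4.8, 166.5]
tcp_rot: [[-0.893, 0.449, 0.001], [0.449, 0.893, -0.0], [-0.001, 0.0, -1.0]]
force: [0.2, -0.6, -0.1]
width: 0.064
grip_force: 59.0
```

```bash
cat > eye.py <<'E'
from h import *
np.set_printoptions(precision=2,suppress=True)
s=sensors.read_state();print(s["force"],s["position"])
im=viewer.capture("wrist"); g=cv2.GaussianBlur(cv2.cvtColor(im,cv2.COLOR_BGR2GRAY),(3,3),0)
for r in range(196,232,3): print(r,g[r,266:320:2])
E
python3 eye.py
```

```text
[ 0.19 -0.56 -0.05] [570.99  -4.79 166.49]
196 [54 53 52 49 40 31 30 28 28 26 26 27 27 26 28 32 44 50 50 49 48 49 50 50
 48 48 49]
199 [53 53 51 40 32 30 28 27 26 26 27 27 27 26 26 26 31 44 48 50 50 49 51 50
 51 49 48]
202 [54 53 45 34 31 30 30 30 32 35 35 32 28 27 25 27 27 37 47 49 50 50 50 49
 51 51 49]
205 [53 52 45 33 31 30 34 48 58 62 62 57 49 34 27 26 26 34 47 49 49 49 50 50
 52 51 51]
208 [54 53 49 38 32 32 48 60 62 63 63 63 62 50 32 25 27 38 48 50 49 49 49 49
 51 50 51]
211 [55 54 51 47 34 35 53 62 63 62 63 64 61 56 37 29 36 47 50 50 49 50 49 50
 49 51 50]
214 [54 55 56 52 48 49 60 62 62 62 63 64 62 60 48 42 45 49 49 50 50 49 50 51
 50 51 51]
217 [53 54 55 55 53 53 62 62 62 63 64 63 61 62 55 49 49 50 49 49 49 50 49 49
 51 50 50]
220 [55 55 55 55 53 55 62 64 63 63 63 63 63 61 57 51 51 52 50 50 49 49 48 50
 51 52 52]
223 [60 55 54 55 53 56 64 63 63 63 64 63 64 62 58 52 51 50 49 50 50 49 51 53
 56 58 60]
226 [105  61  54  55  54  57  63  64  64  64  63  63  64  61  58  53  48  49
  50  51  52  56  56  57  58  59  58]
229 [178 106  62  56  55  58  65  64  63  64  65  65  64  62  59  52  51  51
  54  56  58  58  57  58  58  58  58]
```

{"method": "servo_tool", "body": {"increments": [{"hand":1,"xyz":[0.003,0,0],"roll":0},{"hand":1,"xyz":[0.003,0,0.005],"roll":0},{"hand":1,"xyz":[0.003,0,0.015],"roll":0},{"hand":1,"xyz":[0.003,0,0.025],"roll":0},{"hand":1,"xyz":[0.003,0,0.031],"roll":0},{"hand":1,"xyz":[0.003,0,0.031],"roll":0},{"hand":1,"xyz":[0.003,0,0.031],"roll":0}]}}

```text
time_s: 6.28
position: [567.2, -3.5, 134.0]
tcp_rot: [[-0.893, 0.449, -0.002], [0.449, 0.893, 0.0], [0.002, -0.001, -1.0]]
force: [-0.2, 1.3, -0.4]
width: 0.068
grip_force: 59.0
```

```bash
python3 eye.py
```

```text
[-0.16  1.31 -0.44] [567.21  -3.48 134.04]
196 [48 49 48 49 52 52 51 51 51 50 51 50 50 50 50 52 51 51 51 51 50 48 48 47
 48 49 54]
199 [51 51 51 52 52 50 51 51 51 50 51 50 50 50 50 51 51 51 51 52 51 50 48 46
 47 48 50]
202 [52 53 53 53 52 51 52 52 50 50 49 50 50 51 49 50 50 51 51 50 51 51 49 47
 46 47 49]
205 [54 53 52 52 51 52 52 51 50 50 51 52 53 50 50 51 52 50 49 49 51 50 52 51
 49 47 45]
208 [52 54 52 51 51 52 52 52 52 53 54 54 52 52 51 49 51 52 51 50 51 52 50 51
 51 49 47]
211 [53 54 53 52 51 49 55 61 62 63 63 64 63 57 46 43 48 50 50 50 49 50 50 51
 51 51 48]
214 [56 54 52 48 39 39 57 64 63 64 63 65 64 60 42 28 31 44 49 50 50 50 50 51
 51 51 50]
217 [55 54 50 37 30 40 57 64 64 64 63 64 63 61 44 27 24 27 41 48 50 49 49 49
 51 52 51]
220 [55 53 40 31 29 40 58 63 63 65 63 65 63 62 47 28 24 25 30 45 50 50 50 51
 52 52 51]
223 [55 51 38 31 30 42 60 64 64 63 65 64 65 63 49 29 25 25 30 41 50 50 49 50
 50 50 50]
226 [56 53 42 31 30 46 60 64 65 64 63 64 65 63 54 34 25 24 33 45 50 51 51 51
 50 51 52]
229 [55 53 48 38 34 49 62 65 65 65 65 64 65 63 54 35 25 29 41 48 51 51 51 51
 50 50 51]
```

{"method": "servo_tool", "body": {"increments": [{"hand":1,"xyz":[-0.0005,0,0.003],"roll":0},{"hand":1,"xyz":[-0.0005,0,0.006],"roll":0},{"hand":1,"xyz":[-0.0005,0,0.006],"roll":0},{"hand":1,"xyz":[-0.0005,0,0.006],"roll":0}]}}

```text
time_s: 6.67
position: [568.3, -3.7, 128.9]
tcp_rot: [[-0.893, 0.449, -0.0], [0.449, 0.893, 0.0], [0.0, -0.0, -1.0]]
force: [-0.1, 0.8, -1.8]
width: 0.067
grip_force: 59.0
```

{"method": "servo_tool", "body": {"increments": [{"hand":1,"xyz":[0,0,0.0015],"roll":0},{"hand":1,"xyz":[0,0,0.003],"roll":0},{"hand":1,"xyz":[0,0,0.003],"roll":0}]}}

```text
time_s: 6.92
position: [568.3, -3.7, 125.8]
tcp_rot: [[-0.893, 0.449, -0.0], [0.449, 0.893, -0.0], [0.0, -0.0, -1.0]]
force: [-0.1, 0.1, -1.1]
width: 0.065
grip_force: 59.0
```

{"method": "servo_tool", "body": {"increments": [{"hand":1,"xyz":[0,0,0.001],"roll":0},{"hand":1,"xyz":[0,0,0.001],"roll":0}]}}

```text
time_s: 7.08
position: [568.6, -3.7, 125.2]
tcp_rot: [[-0.893, 0.449, 0.001], [0.449, 0.893, -0.0], [-0.001, 0.0, -1.0]]
force: [-0.1, -0.1, -0.2]
width: 0.067
grip_force: 59.3
```

{"method": "servo_tool", "body": {"increments": [{"hand":1,"xyz":[0,0,0.001],"roll":0},{"hand":1,"xyz":[0,0,0.001],"roll":0}]}}

```text
time_s: 7.25
position: [569.5, -3.7, 125.0]
tcp_rot: [[-0.893, 0.449, 0.002], [0.449, 0.893, -0.0], [-0.002, 0.001, -1.0]]
force: [0.2, 0.1, 4.5]
width: 0.067
grip_force: 60.2
```

{"method": "servo_tool", "body": {"increments": [{"hand":1,"xyz":[0.0006,0,0.0004],"roll":0},{"hand":1,"xyz":[0.0012,0,0.0004],"roll":0},{"hand":1,"xyz":[0.0018,0,0.0004],"roll":0},{"hand":1,"xyz":[0.0024,0,0.0004],"roll":0},{"hand":1,"xyz":[0.003,0,0.0004],"roll":0},{"hand":1,"xyz":[0.0035,0,0.0004],"roll":0},{"hand":1,"xyz":[0.0035,0,0.0004],"roll":0}]}}

```text
time_s: 7.83
position: [566.5, -2.1, 124.9]
tcp_rot: [[-0.893, 0.449, 0.003], [0.449, 0.893, -0.0], [-0.003, 0.001, -1.0]]
force: [1.2, 0.9, 6.5]
width: 0.067
grip_force: 60.5
```

{"method": "servo_tool", "body": {"increments": [{"hand":1,"xyz":[-0.0001,0.0007,0],"roll":0},{"hand":1,"xyz":[-0.0003,0.0013,0],"roll":0},{"hand":1,"xyz":[-0.0006,0.0019,0],"roll":0},{"hand":1,"xyz":[-0.001,0.0025,0],"roll":0},{"hand":1,"xyz":[-0.001,0.0025,0],"roll":0}]}}

```text
time_s: 8.25
position: [568.6, -0.4, 124.9]
tcp_rot: [[-0.893, 0.449, 0.003], [0.449, 0.893, -0.0], [-0.003, 0.001, -1.0]]
force: [0.2, -0.4, 5.4]
width: 0.066
grip_force: 60.1
```

{"method": "servo_tool", "body": {"increments": [{"hand":1,"xyz":[-0.0005,0.0004,0],"roll":0},{"hand":1,"xyz":[-0.0011,0.0007,0],"roll":0},{"hand":1,"xyz":[-0.0018,0.0009,0],"roll":0},{"hand":1,"xyz":[-0.0025,0.001,0],"roll":0},{"hand":1,"xyz":[-0.0025,0.001,0],"roll":0}]}}

```text
time_s: 8.67
position: [571.2, -0.7, 124.8]
tcp_rot: [[-0.893, 0.449, 0.003], [0.449, 0.893, -0.0], [-0.002, 0.001, -1.0]]
force: [-0.1, 0.0, 5.5]
width: 0.063
grip_force: 59.8
```

{"method": "servo_tool", "body": {"increments": [{"hand":1,"xyz":[-0.0007,-0.0001,0],"roll":0},{"hand":1,"xyz":[-0.0014,-0.0003,0],"roll":0},{"hand":1,"xyz":[-0.002,-0.0006,0],"roll":0},{"hand":1,"xyz":[-0.0025,-0.001,0],"roll":0},{"hand":1,"xyz":[-0.0025,-0.001,0],"roll":0}]}}

```text
time_s: 9.08
position: [573.0, -2.4, 124.7]
tcp_rot: [[-0.893, 0.449, 0.003], [0.449, 0.893, 0.0], [-0.002, 0.001, -1.0]]
force: [0.4, 0.3, 5.2]
width: 0.064
grip_force: 59.8
```

{"method": "servo_tool", "body": {"increments": [{"hand":1,"xyz":[-0.0004,-0.0006,0],"roll":0},{"hand":1,"xyz":[-0.0007,-0.0012,0],"roll":0},{"hand":1,"xyz":[-0.0009,-0.0018,0],"roll":0},{"hand":1,"xyz":[-0.001,-0.0025,0],"roll":0},{"hand":1,"xyz":[-0.001,-0.0025,0],"roll":0}]}}

```text
time_s: 9.5
position: [572.7, -5.1, 124.8]
tcp_rot: [[-0.893, 0.449, 0.003], [0.449, 0.893, 0.001], [-0.002, 0.002, -1.0]]
force: [0.1, 0.7, 6.3]
width: 0.066
grip_force: 60.3
```

{"method": "servo_tool", "body": {"increments": [{"hand":1,"xyz":[0.0001,-0.0006,0],"roll":0},{"hand":1,"xyz":[0.0003,-0.0012,0],"roll":0},{"hand":1,"xyz":[0.0006,-0.0018,0],"roll":0},{"hand":1,"xyz":[0.001,-0.0025,0],"roll":0},{"hand":1,"xyz":[0.001,-0.0025,0],"roll":0}]}}

```text
time_s: 9.92
position: [570.8, -6.7, 124.9]
tcp_rot: [[-0.893, 0.449, 0.003], [0.449, 0.893, 0.001], [-0.002, 0.002, -1.0]]
force: [0.1, 0.6, 5.8]
width: 0.071
grip_force: 60.4
```

Continue 225→270→315→360.

{"method": "servo_tool", "body": {"increments": [{"hand":1,"xyz":[0.0006,-0.0004,0],"roll":0},{"hand":1,"xyz":[0.0012,-0.0007,0],"roll":0},{"hand":1,"xyz":[0.0018,-0.0009,0],"roll":0},{"hand":1,"xyz":[0.0025,-0.001,0],"roll":0},{"hand":1,"xyz":[0.0025,-0.001,0],"roll":0}]}}

```text
time_s: 10.33
position: [568.2, -6.4, 125.0]
tcp_rot: [[-0.894, 0.449, 0.003], [0.449, 0.894, 0.001], [-0.002, 0.002, -1.0]]
force: [-0.1, 1.0, 6.1]
width: 0.07
grip_force: 60.4
```

{"method": "servo_tool", "body": {"increments": [{"hand":1,"xyz":[0.0006,0.0001,0],"roll":0},{"hand":1,"xyz":[0.0012,0.0003,0],"roll":0},{"hand":1,"xyz":[0.0018,0.0006,0],"roll":0},{"hand":1,"xyz":[0.0025,0.001,0],"roll":0},{"hand":1,"xyz":[0.0025,0.001,0],"roll":0}]}}

```text
time_s: 10.75
position: [566.4, -4.7, 125.0]
tcp_rot: [[-0.894, 0.449, 0.003], [0.449, 0.894, 0.0], [-0.003, 0.001, -1.0]]
force: [0.2, -0.1, 5.3]
width: 0.068
grip_force: 60.6
```

{"method": "servo_tool", "body": {"increments": [{"hand":1,"xyz":[0.0005,-0.0005,0],"roll":0},{"hand":1,"xyz":[0.001,-0.001,0],"roll":0},{"hand":1,"xyz":[0.0014,-0.0004,0],"roll":0},{"hand":1,"xyz":[0.0018,0.0003,0],"roll":0},{"hand":1,"xyz":[0.0021,0.001,0],"roll":0},{"hand":1,"xyz":[0.0024,0.0017,0],"roll":0},{"hand":1,"xyz":[0.0025,0.0025,0],"roll":0},{"hand":1,"xyz":[0.0025,0.0025,0],"roll":0}]}}

```text
time_s: 11.42
position: [565.3, -1.4, 124.9]
tcp_rot: [[-0.893, 0.449, 0.003], [0.449, 0.893, -0.0], [-0.003, 0.001, -1.0]]
force: [0.4, 0.1, 5.8]
width: 0.066
grip_force: 60.5
```

{"method": "servo_tool", "body": {"increments": [{"hand":1,"xyz":[0,0.0006,0],"roll":0},{"hand":1,"xyz":[-0.0002,0.0013,0],"roll":0},{"hand":1,"xyz":[-0.0004,0.0019,0],"roll":0},{"hand":1,"xyz":[-0.0007,0.0025,0],"roll":0},{"hand":1,"xyz":[-0.0011,0.003,0],"roll":0},{"hand":1,"xyz":[-0.0015,0.0035,0],"roll":0},{"hand":1,"xyz":[-0.0015,0.0035,0],"roll":0}]}}

```text
time_s: 12.0
position: [568.1, 0.9, 124.8]
tcp_rot: [[-0.893, 0.449, 0.003], [0.449, 0.893, -0.0], [-0.003, 0.001, -1.0]]
force: [-0.3, -0.1, 6.3]
width: 0.066
grip_force: 59.8
```

45→90→135.

{"method": "servo_tool", "body": {"increments": [{"hand":1,"xyz":[-0.0005,0.0004,0],"roll":0},{"hand":1,"xyz":[-0.001,0.0008,0],"roll":0},{"hand":1,"xyz":[-0.0016,0.0011,0],"roll":0},{"hand":1,"xyz":[-0.0022,0.0013,0],"roll":0},{"hand":1,"xyz":[-0.0029,0.0015,0],"roll":0},{"hand":1,"xyz":[-0.0035,0.0015,0],"roll":0},{"hand":1,"xyz":[-0.0035,0.0015,0],"roll":0}]}}

```text
time_s: 12.58
position: [571.8, 0.6, 124.8]
tcp_rot: [[-0.893, 0.449, 0.002], [0.449, 0.893, -0.0], [-0.002, 0.001, -1.0]]
force: [0.7, -0.9, 5.9]
width: 0.064
grip_force: 59.4
```

{"method": "servo_tool", "body": {"increments": [{"hand":1,"xyz":[-0.0006,0,0],"roll":0},{"hand":1,"xyz":[-0.0013,-0.0002,0],"roll":0},{"hand":1,"xyz":[-0.0019,-0.0004,0],"roll":0},{"hand":1,"xyz":[-0.0025,-0.0007,0],"roll":0},{"hand":1,"xyz":[-0.003,-0.0011,0],"roll":0},{"hand":1,"xyz":[-0.0035,-0.0015,0],"roll":0},{"hand":1,"xyz":[-0.0035,-0.0015,0],"roll":0}]}}

```text
time_s: 13.17
position: [574.2, -2.0, 124.7]
tcp_rot: [[-0.893, 0.449, 0.002], [0.449, 0.893, 0.0], [-0.002, 0.001, -1.0]]
force: [-1.0, 0.5, 5.9]
width: 0.072
grip_force: 59.6
```

135→180→225.

{"method": "servo_tool", "body": {"increments": [{"hand":1,"xyz":[-0.0004,-0.0005,0],"roll":0},{"hand":1,"xyz":[-0.0008,-0.001,0],"roll":0},{"hand":1,"xyz":[-0.0011,-0.0016,0],"roll":0},{"hand":1,"xyz":[-0.0013,-0.0022,0],"roll":0},{"hand":1,"xyz":[-0.0015,-0.0029,0],"roll":0},{"hand":1,"xyz":[-0.0015,-0.0035,0],"roll":0},{"hand":1,"xyz":[-0.0015,-0.0035,0],"roll":0}]}}

```text
time_s: 13.75
position: [574.0, -5.7, 124.7]
tcp_rot: [[-0.893, 0.449, 0.002], [0.449, 0.893, 0.001], [-0.002, 0.002, -1.0]]
force: [0.2, 0.8, 5.2]
width: 0.066
grip_force: 60.3
```

{"method": "servo_tool", "body": {"increments": [{"hand":1,"xyz":[0,-0.0006,0],"roll":0},{"hand":1,"xyz":[0.0002,-0.0013,0],"roll":0},{"hand":1,"xyz":[0.0004,-0.0019,0],"roll":0},{"hand":1,"xyz":[0.0007,-0.0025,0],"roll":0},{"hand":1,"xyz":[0.0011,-0.003,0],"roll":0},{"hand":1,"xyz":[0.0015,-0.0035,0],"roll":0},{"hand":1,"xyz":[0.0015,-0.0035,0],"roll":0}]}}

```text
time_s: 14.33
position: [571.2, -8.0, 124.9]
tcp_rot: [[-0.894, 0.449, 0.003], [0.449, 0.894, 0.001], [-0.002, 0.002, -1.0]]
force: [-0.4, 0.9, 6.1]
width: 0.066
grip_force: 60.2
```

{"method": "servo_tool", "body": {"increments": [{"hand":1,"xyz":[0.0005,-0.0004,0],"roll":0},{"hand":1,"xyz":[0.001,-0.0008,0],"roll":0},{"hand":1,"xyz":[0.0016,-0.0011,0],"roll":0},{"hand":1,"xyz":[0.0022,-0.0013,0],"roll":0},{"hand":1,"xyz":[0.0029,-0.0015,0],"roll":0},{"hand":1,"xyz":[0.0035,-0.0015,0],"roll":0},{"hand":1,"xyz":[0.0035,-0.0015,0],"roll":0}]}}

```text
time_s: 14.92
position: [567.6, -7.7, 125.0]
tcp_rot: [[-0.894, 0.449, 0.003], [0.449, 0.894, 0.001], [-0.002, 0.002, -1.0]]
force: [0.5, 1.6, 6.6]
width: 0.064
grip_force: 60.1
```

{"method": "servo_tool", "body": {"increments": [{"hand":1,"xyz":[0.0006,0,0],"roll":0},{"hand":1,"xyz":[0.0013,0.0002,0],"roll":0},{"hand":1,"xyz":[0.0019,0.0004,0],"roll":0},{"hand":1,"xyz":[0.0025,0.0007,0],"roll":0},{"hand":1,"xyz":[0.003,0.0011,0],"roll":0},{"hand":1,"xyz":[0.0035,0.0015,0],"roll":0},{"hand":1,"xyz":[0.0035,0.0015,0],"roll":0}]}}

```text
time_s: 15.5
position: [565.1, -5.1, 125.0]
tcp_rot: [[-0.894, 0.449, 0.003], [0.449, 0.894, 0.0], [-0.003, 0.002, -1.0]]
force: [-0.1, -0.2, 6.6]
width: 0.065
grip_force: 60.4
```

```bash
python3 eye.py; python3 - <<'E'
from h import *
w=viewer.capture("wrist"); cv2.imwrite("pics/w5.png",cv2.resize(w[160:320,200:376],(660,600),interpolation=3))
E
```

```text
[-0.1  -0.23  6.6 ] [565.09  -5.12 125.01]
196 [48 48 47 47 48 47 46 48 47 50 50 51 50 51 50 52 51 50 52 51 52 50 48 48
 47 48 53]
199 [49 50 49 49 49 49 50 51 51 51 51 51 51 51 51 50 50 52 51 50 50 50 51 47
 46 46 46]
202 [48 49 48 49 51 52 52 52 52 52 51 51 51 52 50 49 50 51 50 51 52 51 51 50
 46 46 48]
205 [50 52 52 54 53 52 53 51 51 52 51 50 50 50 51 51 51 51 51 50 50 50 53 51
 49 47 46]
208 [53 54 52 53 53 52 52 52 51 52 52 51 50 51 50 51 51 51 52 50 50 51 50 51
 50 49 47]
211 [54 54 53 53 53 53 52 51 52 52 53 51 50 51 52 49 49 50 51 51 51 52 51 50
 51 52 51]
214 [54 54 53 53 53 54 52 52 52 52 55 56 56 54 54 52 50 50 49 49 51 50 52 50
 51 51 51]
217 [55 54 54 55 53 53 50 52 59 61 63 62 63 64 63 56 41 39 47 50 51 50 50 50
 51 52 51]
220 [55 54 54 55 53 47 36 49 62 64 64 64 65 65 64 55 35 25 31 42 49 51 51 51
 52 52 52]
223 [56 55 54 53 44 32 33 52 64 63 64 64 64 65 64 56 35 25 25 29 41 49 50 51
 50 51 51]
226 [56 55 55 50 35 31 37 56 62 65 64 65 64 64 64 58 37 27 23 25 32 44 49 51
 51 52 51]
229 [58 56 55 46 34 32 40 61 65 64 65 65 65 64 65 57 36 25 24 24 30 42 49 51
 50 51 52]
```

View pics/w5.png

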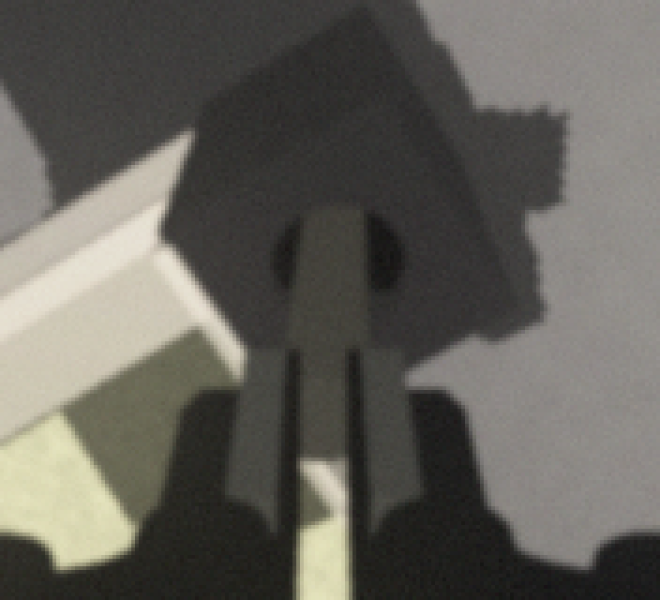

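{"method": "servo_tool", "body": {"increments": [{"hand":1,"xyz":[-0.0017,0.0017,-0.003],"roll":0},{"hand":1,"xyz":[-0.0035,0.0035,-0.006],"roll":0},{"hand":1,"xyz":[-0.0035,0.0035,-0.006],"roll":0},{"hand":1,"xyz":[-0.0035,0.0035,-0.006],"roll":0}]}}

```text
time_s: 15.93
position: [568.5, -3.6, 129.5]
tcp_rot: [[-0.893, 0.449, -0.0], [0.449, 0.893, -0.0], [0.0, -0.0, -1.0]]
force: [-0.1, -0.1, -0.9]
width: 0.07
grip_force: 59.0
```

```bash
cat > shaft.py <<'E'
from h import *
np.set_printoptions(precision=2,suppress=True)
s=sensors.read_state();print(s["force"],s["position"],s["width"]); T=s["position"];R=s["tcp_rot"]
c=viewer.calibration("wrist")
im=viewer.capture("wrist"); g=cv2.GaussianBlur(cv2.cvtColor(im,cv2.COLOR_BGR2GRAY),(3,3),0).astype(int)
cv2.imwrite("pics/sh.png",im)
for r in range(205,280,5): print(r,g[r,266:312:2])
for h in (0,15,30): print("tool axis at TCP+",h,proj("wrist",T+R[:,2]*h,c))
print("eye",viewer.pinpoint("wrist","tray_eye"))
E
python3 shaft.py
```

```text
[-0.13 -0.13 -0.85] [568.45  -3.64 129.48] 0.07013306561099009
205 [52 53 52 53 53 51 51 52 51 52 51 50 50 50 50 49 49 50 50 50 52 51 50]
210 [53 54 53 53 51 51 49 55 60 61 61 59 58 56 54 50 51 50 50 49 51 51 50]
215 [56 54 50 42 32 28 39 59 63 63 63 64 62 61 57 39 32 44 50 51 50 51 51]
220 [55 48 36 30 28 29 46 60 62 63 63 64 64 61 59 43 25 26 34 47 50 52 50]
225 [56 47 33 31 29 32 52 63 63 65 66 66 64 64 60 45 27 25 31 45 50 50 49]
230 [56 53 45 35 32 39 56 63 66 66 66 65 64 65 61 48 30 32 41 49 51 50 49]
235 [56 53 53 50 49 54 63 65 63 65 66 66 64 65 64 58 48 48 50 51 52 50 52]
240 [56 56 56 55 54 59 65 65 65 66 66 66 64 65 63 60 53 51 51 51 50 51 51]
245 [57 57 55 55 54 61 65 66 66 66 66 66 66 65 65 60 52 49 52 51 52 52 51]
250 [60 56 55 55 57 63 66 66 66 66 66 66 65 65 65 62 56 51 51 52 53 54 57]
255 [96 71 69 70 68 50 37 55 66 67 66 64 65 48 36 53 67 67 67 68 67 70 85]
260 [ 78  71  71  71  66  45  36  53  67  70  68  68  65  48  31  47  64  66
  69  68  74 107 130]
265 [71 72 70 71 63 42 38 58 71 71 72 72 69 51 31 44 64 69 68 67 67 60 44]
270 [71 71 71 71 62 40 36 59 71 73 71 71 69 52 33 41 62 67 68 69 67 61 40]
275 [71 70 72 69 57 37 36 58 73 73 73 72 69 51 30 36 57 67 67 68 68 66 49]
tool axis at TCP+ 0 [284.21 244.08]
tool axis at TCP+ 15 [284.33 234.21]
tool axis at TCP+ 30 [284.43 225.65]
eye [{'position': [289.1, 225.2], 'confidence': 0.64}]
```

{"method": "servo_tool", "body": {"increments": [{"hand":1,"xyz":[0.004,-0.0045,0],"roll":0},{"hand":1,"xyz":[0.004,-0.0045,0],"roll":0},{"hand":1,"xyz":[0.004,-0.0045,0.003],"roll":0},{"hand":1,"xyz":[0.004,-0.0045,0.006],"roll":0},{"hand":1,"xyz":[0.004,-0.0045,0.0062],"roll":0},{"hand":1,"xyz":[0.004,-0.0045,0.0062],"roll":0}]}}

```text
time_s: 16.53
position: [564.5, -6.0, 125.0]
tcp_rot: [[-0.893, 0.449, 0.004], [0.449, 0.893, -0.0], [-0.003, 0.002, -1.0]]
force: [0.4, 0.6, 7.8]
width: 0.071
grip_force: 61.1
```

{"method": "servo_tool", "body": {"increments": [{"hand":1,"xyz":[-0.0006,0,0],"roll":0},{"hand":1,"xyz":[-0.0012,0,0],"roll":0},{"hand":1,"xyz":[-0.0018,0,0],"roll":0},{"hand":1,"xyz":[-0.0024,0,0],"roll":0},{"hand":1,"xyz":[-0.003,0,0],"roll":0},{"hand":1,"xyz":[-0.0036,0,0],"roll":0},{"hand":1,"xyz":[-0.004,0,0],"roll":0},{"hand":1,"xyz":[-0.004,0,0],"roll":0}]}}

```text
time_s: 17.2
position: [568.0, -7.7, 124.9]
tcp_rot: [[-0.893, 0.449, 0.003], [0.449, 0.893, 0.0], [-0.003, 0.002, -1.0]]
force: [-0.4, 0.7, 8.6]
width: 0.069
grip_force: 61.0
```

{"method": "servo_tool", "body": {"increments": [{"hand":1,"xyz":[-0.0006,0,0],"roll":0},{"hand":1,"xyz":[-0.0012,0,0],"roll":0},{"hand":1,"xyz":[-0.0018,0,0],"roll":0},{"hand":1,"xyz":[-0.0024,0,0],"roll":0},{"hand":1,"xyz":[-0.003,0,0],"roll":0},{"hand":1,"xyz":[-0.0036,0,0],"roll":0},{"hand":1,"xyz":[-0.004,0,0],"roll":0},{"hand":1,"xyz":[-0.004,0,0],"roll":0}]}}

```text
time_s: 17.87
position: [571.5, -9.5, 124.8]
tcp_rot: [[-0.893, 0.449, 0.003], [0.449, 0.893, 0.0], [-0.003, 0.002, -1.0]]
force: [-0.6, 0.9, 8.4]
width: 0.064
grip_force: 60.8
```

```bash
python3 shaft.py | sed -n '1p;4,8p;17,20p'
```

```text
[-0.56  0.86  8.36] [571.52  -9.49 124.85] 0.06446817912690872
215 [55 53 53 52 43 36 51 65 65 65 66 66 63 64 58 39 25 26 25 25 24 32 45]
220 [57 55 55 53 41 38 55 64 66 66 65 66 65 65 62 43 28 24 26 26 24 32 45]
225 [57 56 55 55 51 50 62 66 65 68 67 66 65 64 62 45 28 26 25 24 33 41 48]
230 [57 56 55 54 54 58 65 66 66 68 67 66 66 65 65 56 48 46 44 46 47 50 52]
235 [58 55 56 56 56 61 66 66 67 67 67 67 66 65 65 58 49 47 48 50 50 51 52]
270 [71 71 71 69 60 38 35 57 70 72 71 71 69 51 30 39 63 67 68 69 68 61 38]
275 [71 71 70 69 57 35 35 57 73 73 71 70 70 51 30 36 58 66 68 68 68 65 48]
tool axis at TCP+ 0 [284.28 244.22]
tool axis at TCP+ 15 [284.39 234.35]
```

{"method": "servo_tool", "body": {"increments": [{"hand":1,"xyz":[-0.001,0.0007,-0.0006],"roll":0},{"hand":1,"xyz":[-0.001,0.0015,-0.0006],"roll":0},{"hand":1,"xyz":[-0.0002,0.0015,-0.0006],"roll":0},{"hand":1,"xyz":[0.0006,0.0015,-0.0006],"roll":0},{"hand":1,"xyz":[0.0014,0.0015,-0.0006],"roll":0},{"hand":1,"xyz":[0.0022,0.0015,-0.0006],"roll":0},{"hand":1,"xyz":[0.003,0.0015,-0.0006],"roll":0},{"hand":1,"xyz":[0.0038,0.0015,-0.0006],"roll":0}]}}

```text
time_s: 18.63
position: [568.2, -6.4, 125.0]
tcp_rot: [[-0.893, 0.449, 0.002], [0.449, 0.893, -0.0], [-0.002, 0.001, -1.0]]
force: [0.4, 0.0, 6.7]
width: 0.066
grip_force: 60.7
```

{"method": "servo_tool", "body": {"increments": [{"hand":1,"xyz":[0.0008,0,0],"roll":0},{"hand":1,"xyz":[0.0016,0,0],"roll":0},{"hand":1,"xyz":[0.0024,0,0],"roll":0},{"hand":1,"xyz":[0.0032,0,0],"roll":0},{"hand":1,"xyz":[0.004,0,0],"roll":0},{"hand":1,"xyz":[0.0048,0,0],"roll":0},{"hand":1,"xyz":[0.0052,0.0007,0],"roll":0},{"hand":1,"xyz":[0.0052,0.0015,0],"roll":0}]}}

```text
time_s: 19.3
position: [564.2, -2.9, 125.0]
tcp_rot: [[-0.893, 0.449, 0.002], [0.449, 0.893, -0.0], [-0.002, 0.001, -1.0]]
force: [-0.9, -1.2, 7.3]
width: 0.063
grip_force: 60.6
```

{"method": "servo_tool", "body": {"increments": [{"hand":1,"xyz":[-0.0008,0,0],"roll":0},{"hand":1,"xyz":[-0.0016,0,0],"roll":0},{"hand":1,"xyz":[-0.0024,0,0],"roll":0},{"hand":1,"xyz":[-0.0032,0,0],"roll":0},{"hand":1,"xyz":[-0.004,0,0],"roll":0},{"hand":1,"xyz":[-0.0048,0,0],"roll":0},{"hand":1,"xyz":[-0.0056,0,0],"roll":0},{"hand":1,"xyz":[-0.0056,0,0],"roll":0}]}}

```text
time_s: 19.97
position: [569.4, -5.4, 124.9]
tcp_rot: [[-0.893, 0.449, 0.002], [0.449, 0.893, -0.0], [-0.002, 0.001, -1.0]]
force: [-0.7, -0.1, 6.8]
width: 0.068
grip_force: 60.6
```

{"method": "servo_tool", "body": {"increments": [{"hand":1,"xyz":[-0.0008,0,0],"roll":0},{"hand":1,"xyz":[-0.0016,0,0],"roll":0},{"hand":1,"xyz":[-0.0024,0,0],"roll":0},{"hand":1,"xyz":[-0.0032,0,0],"roll":0},{"hand":1,"xyz":[-0.004,0,0],"roll":0},{"hand":1,"xyz":[-0.0048,0,0],"roll":0},{"hand":1,"xyz":[-0.0048,0.0007,0],"roll":0},{"hand":1,"xyz":[-0.0048,0.0015,0],"roll":0}]}}

```text
time_s: 20.63
position: [573.9, -6.2, 124.7]
tcp_rot: [[-0.893, 0.449, 0.002], [0.449, 0.893, -0.0], [-0.002, 0.0, -1.0]]
force: [-0.3, -0.2, 6.8]
width: 0.063
grip_force: 60.1
```

{"method": "servo_tool", "body": {"increments": [{"hand":1,"xyz":[0.0008,0,0],"roll":0},{"hand":1,"xyz":[0.0016,0,0],"roll":0},{"hand":1,"xyz":[0.0024,0,0],"roll":0},{"hand":1,"xyz":[0.0032,0,0],"roll":0},{"hand":1,"xyz":[0.004,0,0],"roll":0},{"hand":1,"xyz":[0.0048,0,0],"roll":0},{"hand":1,"xyz":[0.0056,0,0],"roll":0},{"hand":1,"xyz":[0.0056,0,0],"roll":0}]}}

```text
time_s: 21.3
position: [569.1, -3.6, 124.9]
tcp_rot: [[-0.893, 0.449, 0.002], [0.449, 0.893, -0.0], [-0.002, 0.001, -1.0]]
force: [0.8, -0.2, 6.1]
width: 0.07
grip_force: 60.3
```

{"method": "servo_tool", "body": {"increments": [{"hand":1,"xyz":[0.0008,0,0],"roll":0},{"hand":1,"xyz":[0.0016,0,0],"roll":0},{"hand":1,"xyz":[0.0024,0,0],"roll":0},{"hand":1,"xyz":[0.0032,0,0],"roll":0},{"hand":1,"xyz":[0.004,0,0],"roll":0},{"hand":1,"xyz":[0.0048,0,0],"roll":0},{"hand":1,"xyz":[0.0048,0.0007,0],"roll":0},{"hand":1,"xyz":[0.0048,0.0015,0],"roll":0}]}}

```text
time_s: 21.97
position: [565.5, -0.4, 124.9]
tcp_rot: [[-0.893, 0.449, 0.002], [0.449, 0.893, -0.001], [-0.002, 0.0, -1.0]]
force: [0.0, -0.5, 6.6]
width: 0.067
grip_force: 60.0
```

```bash
python3 shaft.py | sed -n '1p;4,8p;17,20p'
```

```text
[ 0.02 -0.51  6.59] [565.54  -0.38 124.92] 0.06723199678808661
215 [54 54 51 51 51 51 51 51 49 50 51 50 50 50 50 50 50 50 50 50 50 50 50]
220 [54 53 53 55 60 62 64 63 63 62 63 55 35 34 41 47 49 50 50 51 50 50 50]
225 [53 40 34 51 64 64 63 66 64 65 64 60 42 26 23 25 35 47 50 51 50 49 52]
230 [42 31 34 52 64 65 64 65 66 65 65 63 54 32 24 24 24 32 47 50 51 52 51]
235 [46 35 32 49 63 66 65 67 66 66 66 64 61 43 26 25 25 37 48 50 50 50 50]
275 [73 73 72 70 58 37 37 60 75 75 74 73 72 52 32 37 60 68 69 70 70 66 48]
tool axis at TCP+ 0 [284.23 244.2 ]
tool axis at TCP+ 15 [284.35 234.33]
tool axis at TCP+ 30 [284.45 225.76]
```

```bash
python3 - <<'E'
import cv2,numpy as np
for f in ["wrist3","wrist4","sh"]:
    g=cv2.cvtColor(cv2.imread(f"pics/{f}.png"),cv2.COLOR_BGR2GRAY).astype(int)
    print(f,g[274:296,282:289].mean(1).round().astype(int))
im=cv2.imread("pics/sh.png"); cv2.imwrite("pics/w6.png",cv2.resize(im[160:320,200:376],(660,600),interpolation=3))
E
```

```text
wrist3 [ 69  71  70  71  71  70  71  81 117 167 195 203 205 206 206 204 205 205
 205 206 205 207]
wrist4 [ 71  71  71  72  72  72  73  77 107 152 188 202 205 206 208 210 210 212
 213 212 208 205]
sh [ 74  74  74  74  75  74  75  77  92 121 142 150 154 154 156 161 164 170
 175 180 183 188]
```

View pics/w6.png

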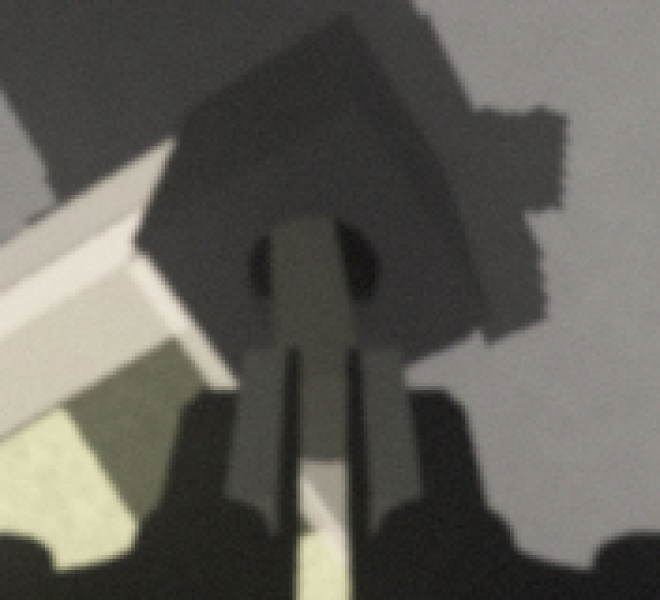

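{"method": "servo_tool", "body": {"increments": [{"hand":1,"xyz":[-0.001,0.0005,-0.004],"roll":0},{"hand":1,"xyz":[-0.001,0.0005,-0.006],"roll":0},{"hand":1,"xyz":[-0.001,0.0005,-0.006],"roll":0}]}}

```text
time_s: 22.32
position: [565.7, -0.1, 130.1]
tcp_rot: [[-0.893, 0.449, -0.0], [0.449, 0.893, -0.0], [0.0, -0.0, -1.0]]
force: [0.2, 0.1, -0.7]
width: 0.064
grip_force: 58.7
```

```bash
python3 shaft.py | sed -n '1p;4,11p;17,20p'
```

```text
[ 0.21  0.12 -0.67] [565.72  -0.1  130.07] 0.06388723300013929
215 [53 53 53 53 54 54 58 58 59 60 56 51 47 48 50 51 50 50 50 50 51 51 51]
220 [53 50 43 53 63 64 63 64 64 64 62 56 34 24 26 38 48 49 50 50 49 50 51]
225 [44 32 34 52 64 66 64 65 65 65 63 61 45 28 25 25 31 45 51 50 49 50 50]
230 [42 33 33 51 66 65 65 66 64 65 65 64 57 35 25 23 26 37 48 50 49 50 51]
235 [51 43 37 50 64 65 65 65 66 64 64 64 61 48 31 27 35 46 50 51 51 51 51]
240 [55 53 52 57 65 67 66 65 66 65 65 65 64 60 50 45 48 49 51 51 50 51 51]
245 [57 55 55 58 64 67 67 66 66 67 66 66 66 62 57 51 51 51 51 51 51 50 52]
250 [56 55 54 57 64 65 65 66 66 65 64 65 65 64 61 54 51 51 51 51 53 52 51]
275 [72 72 71 70 57 38 35 58 72 74 74 72 70 50 31 38 60 68 69 69 69 67 49]
tool axis at TCP+ 0 [284.25 244.1 ]
tool axis at TCP+ 15 [284.36 234.23]
tool axis at TCP+ 30 [284.46 225.67]
```

{"method": "servo_tool", "body": {"increments": [{"hand":1,"xyz":[-0.004,0,0.004],"roll":0},{"hand":1,"xyz":[-0.004,0,0.0062],"roll":0},{"hand":1,"xyz":[-0.004,-0.0015,0.0062],"roll":0},{"hand":1,"xyz":[-0.004,-0.003,0.0062],"roll":0},{"hand":1,"xyz":[-0.004,-0.0045,0.0062],"roll":0},{"hand":1,"xyz":[-0.004,-0.0055,0.0062],"roll":0},{"hand":1,"xyz":[-0.004,-0.0055,0],"roll":0},{"hand":1,"xyz":[-0.004,-0.0055,0],"roll":0}]}}

```text
time_s: 23.08
position: [567.2, -6.9, 130.6]
tcp_rot: [[-0.893, 0.449, 0.001], [0.449, 0.893, -0.0], [-0.001, 0.0, -1.0]]
force: [0.8, -0.2, -0.8]
width: 0.065
grip_force: 59.6
```

```bash
python3 shaft.py | sed -n '1p;4,11p;17,20p'
```

```text
[ 0.76 -0.23 -0.8 ] [567.18  -6.95 130.59] 0.06525980500406757
215 [55 54 55 54 53 51 58 63 66 64 63 63 64 62 44 27 24 24 27 30 41 50 49]
220 [54 55 56 53 42 42 60 65 66 64 65 66 65 63 48 29 24 26 25 25 26 38 49]
225 [55 56 55 54 44 44 61 66 66 65 64 65 64 64 55 32 27 26 26 25 27 39 51]
230 [57 56 56 54 52 57 64 65 65 64 64 64 63 64 58 37 30 30 29 34 41 48 49]
235 [56 56 57 56 56 61 64 65 66 65 66 66 65 65 62 54 47 47 48 48 49 51 52]
240 [58 56 57 56 56 62 66 66 65 66 65 65 65 66 63 55 50 49 50 51 51 53 52]
245 [126  69  57  56  57  63  67  67  67  67  66  66  66  66  64  59  53  52
  50  51  52  52  50]
  68  68  69  86 120]
265 [72 71 71 70 64 41 36 58 72 73 71 72 71 49 31 44 64 67 67 67 67 54 38]
270 [71 71 71 69 62 39 36 57 71 71 72 71 69 49 30 41 62 68 69 67 68 60 40]
275 [71 72 72 69 56 37 35 58 73 73 73 72 69 49 30 37 59 68 68 70 68 66 48]
```

{"method": "servo_tool", "body": {"increments": [{"hand":1,"xyz":[0.005,0.0015,0],"roll":0},{"hand":1,"xyz":[0.005,0.0015,0.004],"roll":0},{"hand":1,"xyz":[0.005,0.0015,0.006],"roll":0},{"hand":1,"xyz":[0.0042,0.0015,0.006],"roll":0},{"hand":1,"xyz":[0.0034,0.0015,0.006],"roll":0},{"hand":1,"xyz":[0.0026,0.0015,0.006],"roll":0},{"hand":1,"xyz":[0.0018,0.0015,0.006],"roll":0},{"hand":1,"xyz":[0.001,0.0015,0.006],"roll":0}]}}

```text
time_s: 23.85
position: [567.8, -4.8, 125.0]
tcp_rot: [[-0.894, 0.449, 0.003], [0.449, 0.894, 0.0], [-0.002, 0.001, -1.0]]
force: [-0.1, 0.6, 7.6]
width: 0.066
grip_force: 61.2
```

{"method": "servo_tool", "body": {"increments": [{"hand":1,"xyz":[-0.0008,0,0],"roll":0},{"hand":1,"xyz":[-0.0016,0,0],"roll":0},{"hand":1,"xyz":[-0.0024,0,0],"roll":0},{"hand":1,"xyz":[-0.0032,0,0],"roll":0},{"hand":1,"xyz":[-0.004,0,0],"roll":0},{"hand":1,"xyz":[-0.0048,0,0],"roll":0},{"hand":1,"xyz":[-0.0056,0,0],"roll":0},{"hand":1,"xyz":[-0.006,0,0],"roll":0}]}}

```text
time_s: 24.52
position: [572.9, -7.4, 124.7]
tcp_rot: [[-0.894, 0.449, 0.002], [0.449, 0.894, 0.0], [-0.002, 0.001, -1.0]]
force: [0.2, 0.6, 6.3]
width: 0.066
grip_force: 60.9
```

{"method": "servo_tool", "body": {"increments": [{"hand":1,"xyz":[0,0,-0.005],"roll":0},{"hand":1,"xyz":[0,0.004,-0.005],"roll":0},{"hand":1,"xyz":[0,0.004,-0.002],"roll":0},{"hand":1,"xyz":[0,0.004,0],"roll":0},{"hand":1,"xyz":[0.0008,0.004,0],"roll":0},{"hand":1,"xyz":[0.0016,0.004,0],"roll":0},{"hand":1,"xyz":[0.0024,0.004,0],"roll":0},{"hand":1,"xyz":[0.0032,0.004,0],"roll":0}]}}

```text
time_s: 25.18
position: [571.0, -2.5, 124.1]
tcp_rot: [[-0.894, 0.449, 0.0], [0.449, 0.894, 0.0], [-0.0, 0.0, -1.0]]
force: [0.0, 1.7, 3.1]
width: 0.069
grip_force: 60.5
```

{"method": "servo_tool", "body": {"increments": [{"hand":1,"xyz":[0.0008,0,0],"roll":0},{"hand":1,"xyz":[0.0016,0,0],"roll":0},{"hand":1,"xyz":[0.0024,0,0],"roll":0},{"hand":1,"xyz":[0.0032,0,0],"roll":0},{"hand":1,"xyz":[0.004,0,0],"roll":0},{"hand":1,"xyz":[0.0048,0,0],"roll":0},{"hand":1,"xyz":[0.0056,0,0],"roll":0},{"hand":1,"xyz":[0.0064,0,0],"roll":0}]}}

```text
time_s: 25.85
position: [565.0, 0.2, 123.8]
tcp_rot: [[-0.893, 0.449, -0.0], [0.449, 0.893, -0.0], [0.0, -0.0, -1.0]]
force: [2.0, 0.2, 0.5]
width: 0.067
grip_force: 59.7
```

{"method": "servo_tool", "body": {"increments": [{"hand":1,"xyz":[-0.002,0,0],"roll":0},{"hand":1,"xyz":[-0.004,0,0],"roll":0},{"hand":1,"xyz":[-0.006,0,0],"roll":0},{"hand":1,"xyz":[-0.007,0,0.001],"roll":0},{"hand":1,"xyz":[-0.007,0,0.002],"roll":0}]}}

```text
time_s: 26.27
position: [571.6, -3.1, 121.7]
tcp_rot: [[-0.893, 0.449, -0.0], [0.449, 0.893, 0.0], [0.0, 0.0, -1.0]]
force: [1.1, 0.8, 0.1]
width: 0.07
grip_force: 59.8
```

```bash
python3 shaft.py | sed -n '1p;4,11p'; python3 - <<'E'
import cv2
g=cv2.cvtColor(cv2.imread("pics/sh.png"),cv2.COLOR_BGR2GRAY).astype(int)
print(g[274:296,282:289].mean(1).round().astype(int))
E
```

```text
[1.11 0.83 0.13] [571.61  -3.1  121.72] 0.07026577062499403
215 [52 43 35 30 26 28 40 58 64 63 64 63 63 63 57 40 43 51 51 50 50 51 50]
220 [38 29 27 27 26 29 47 62 63 63 64 65 64 63 58 36 26 37 49 49 49 50 51]
225 [36 31 29 28 29 32 52 64 65 64 65 65 64 62 59 40 24 32 46 51 50 51 48]
230 [46 36 31 28 32 36 56 64 64 64 64 65 65 65 61 44 33 43 48 50 51 50 50]
235 [53 53 52 50 49 54 62 65 66 65 65 64 64 64 62 56 49 49 50 49 51 51 51]
240 [56 54 53 51 51 58 64 65 64 65 66 65 65 64 63 60 53 50 51 52 50 52 50]
245 [56 55 55 54 55 62 65 64 65 66 65 64 64 64 62 61 54 50 51 49 50 51 51]
250 [56 56 55 56 57 62 66 66 66 65 66 66 64 63 63 60 54 53 52 50 51 54 57]
[ 72  73  73  73  73  74  72  78 100 133 155 166 174 178 183 189 193 193
 194 191 187 177]
```

{"method": "servo_tool", "body": {"increments": [{"hand":1,"xyz":[0,0,0.002],"roll":0},{"hand":1,"xyz":[0,0,0.004],"roll":0},{"hand":1,"xyz":[0,0,0.006],"roll":0},{"hand":1,"xyz":[0,0,0.006],"roll":0}]}}

```text
time_s: 26.7
position: [571.0, -2.9, 115.4]
tcp_rot: [[-0.893, 0.449, -0.001], [0.449, 0.893, 0.0], [0.001, -0.0, -1.0]]
force: [-0.3, 1.9, -1.0]
width: 0.07
grip_force: 59.6
```

{"method": "servo_tool", "body": {"increments": [{"hand":1,"xyz":[0,0,0.002],"roll":0},{"hand":1,"xyz":[0,0,0.004],"roll":0},{"hand":1,"xyz":[0,0,0.006],"roll":0},{"hand":1,"xyz":[0,0,0.008],"roll":0},{"hand":1,"xyz":[0,0,0.008],"roll":0}]}}

```text
time_s: 27.12
position: [571.2, -2.9, 107.5]
tcp_rot: [[-0.893, 0.449, -0.001], [0.449, 0.893, 0.0], [0.001, -0.0, -1.0]]
force: [1.0, 1.3, -1.3]
width: 0.067
grip_force: 59.5
```

{"method": "servo_tool", "body": {"increments": [{"hand":1,"xyz":[0,0,0.0015],"roll":0},{"hand":1,"xyz":[0,0,0.003],"roll":0},{"hand":1,"xyz":[0,0,0.003],"roll":0}]}}

```text
time_s: 27.37
position: [571.7, -3.0, 105.2]
tcp_rot: [[-0.893, 0.449, 0.001], [0.449, 0.893, -0.0], [-0.001, 0.0, -1.0]]
force: [-0.2, 0.2, 1.0]
width: 0.059
grip_force: 60.1
```

{"method": "servo_tool", "body": {"increments": [{"hand":0,"xyz":[0,0,0],"roll":0},{"hand":-0.2,"xyz":[0,0,0],"roll":0},{"hand":-0.2,"xyz":[0,0,0],"roll":0},{"hand":-0.2,"xyz":[0,0,-0.02],"roll":0},{"hand":-0.2,"xyz":[0,0,-0.05],"roll":0},{"hand":-0.2,"xyz":[0,0,-0.09],"roll":0},{"hand":-0.2,"xyz":[0,0,-0.1],"roll":0},{"hand":-0.2,"xyz":[0,0,-0.1],"roll":0}]}}

```text
time_s: 28.03
position: [574.1, -3.1, 209.1]
tcp_rot: [[-0.893, 0.449, 0.007], [0.449, 0.893, -0.0], [-0.006, 0.003, -1.0]]
force: [1.3, 0.6, -1.4]
width: 0.598
grip_force: 0.0
```

{"method": "servo_tool", "body": {"increments": [{"hand":-0.2,"xyz":[0,0,0],"roll":0},{"hand":-0.2,"xyz":[0,0,0],"roll":0}]}}

```text
time_s: 28.2
position: [570.6, -3.0, 203.7]
tcp_rot: [[-0.893, 0.449, -0.002], [0.449, 0.893, -0.0], [0.002, -0.001, -1.0]]
force: [0.5, -0.6, -0.5]
width: 0.598
grip_force: 0.0
```

```bash
python3 - <<'E'
from h import *
np.set_printoptions(precision=2,suppress=True)
s=sensors.read_state();print(s["position"],s["width"],s["force"])
c=viewer.calibration("wrist"); im=viewer.capture("wrist"); cv2.imwrite("pics/wrist7.png",im)
for n,z in (("pin",45),("tray_eye",95)):
    for r in viewer.pinpoint("wrist",n): print(n,r,at_z("wrist",r["position"],z,c))
for P in [(572,-2,140),(572,-2,95)]: print(proj("wrist",P,c))
cv2.imwrite("pics/w7.png",cv2.resize(im[120:300,180:400],(660,540),interpolation=3))
E
```

```text
[570.62  -3.01 203.72] 0.597870038457134 [ 0.51 -0.61 -0.54]
pin {'position': [289.5, 183.4], 'confidence': 0.65} [573.78   0.41  45.  ]
tray_eye {'position': [285.5, 195.9], 'confidence': 0.82} [571.8   -3.03  95.  ]
[286.74 211.15]
[286.66 195.59]
```

View pics/w7.png

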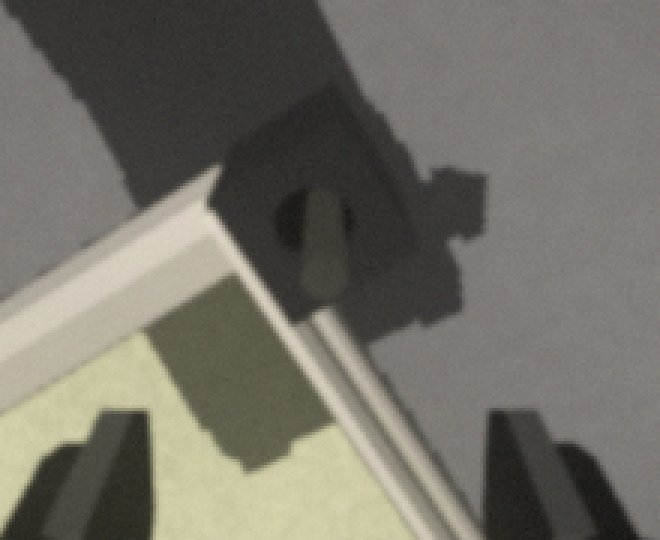

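{"method": "servo_tool", "body": {"increments": [{"hand":-0.2,"xyz":[0.011,-0.022,0],"roll":0.12},{"hand":-0.2,"xyz":[0.022,-0.045,0],"roll":0.24},{"hand":-0.2,"xyz":[0.034,-0.07,0],"roll":0.36},{"hand":-0.2,"xyz":[0.046,-0.095,0],"roll":0.48},{"hand":-0.2,"xyz":[0.057,-0.118,0],"roll":0.6},{"hand":-0.2,"xyz":[0.067,-0.138,0],"roll":0.72},{"hand":-0.2,"xyz":[0.073,-0.15,0],"roll":0.84},{"hand":-0.2,"xyz":[0.075,-0.155,0],"roll":0.96}]}}

```text
time_s: 29.02
position: [432.4, -108.6, 204.1]
tcp_rot: [[-0.137, 0.991, -0.002], [0.991, 0.137, 0.0], [0.0, -0.002, -1.0]]
force: [0.7, -0.9, -0.3]
width: 0.601
grip_force: 0.0
```

{"method": "servo_tool", "body": {"increments": [{"hand":-0.2,"xyz":[0,0,0.02],"roll":0.12},{"hand":-0.2,"xyz":[0,0,0.04],"roll":0.24},{"hand":-0.2,"xyz":[0,0,0.04],"roll":0.24},{"hand":-0.2,"xyz":[0,0,0.04],"roll":0.24}]}}

```text
time_s: 29.35
position: [433.3, -107.4, 163.9]
tcp_rot: [[0.092, 0.996, -0.003], [0.996, -0.092, 0.001], [0.001, -0.003, -1.0]]
force: [0.2, -0.2, 1.1]
width: 0.6
grip_force: 0.0
```

```bash
python3 - <<'E'
from h import *
np.set_printoptions(precision=2,suppress=True)
s=sensors.read_state();T=s["position"];R=s["tcp_rot"];print(T,s["width"],R,s["qpos"])
c=viewer.calibration("wrist"); im=viewer.capture("wrist"); cv2.imwrite("pics/wrist8.png",im)
for r in viewer.pinpoint("wrist","sleeve"): P=at_z("wrist",r["position"],0,c);print(r,P,R.T@(P-T))
for r in viewer.find_in("wrist","sleeve"): P=at_z("wrist",r["position"],17,c);print(r,P)
cv2.imwrite("pics/w8.png",im)
E
```

```text
[ 433.32 -107.44  163.85] 0.599914619000397 [[ 0.09  1.   -0.  ]
 [ 1.   -0.09  0.  ]
 [ 0.   -0.   -1.  ]] [-0.24  0.05 -0.45  1.07 -0.    1.42]
{'position': [327.0, 237.8], 'confidence': 0.9} [ 472.16 -173.12    0.  ] [-61.93  45.26 163.67]
{'position': [287.3, 179.2], 'confidence': 0.87} [ 435.17 -104.75    0.  ] [  2.76   2.17 163.85]
{'position': [241.8, 236.3], 'confidence': 0.68} [ 380.41 -163.02    0.  ] [-60.28 -47.02 163.99]
{'position': [290.4, 188.8], 'confidence': 0.88} [ 437.64 -110.97   17.  ]
{'position': [329.7, 245.1], 'confidence': 0.88} [ 472.93 -174.41   17.  ]
{'position': [238.9, 244.0], 'confidence': 0.62} [ 379.37 -164.67   17.  ]
```

View pics/w8.png

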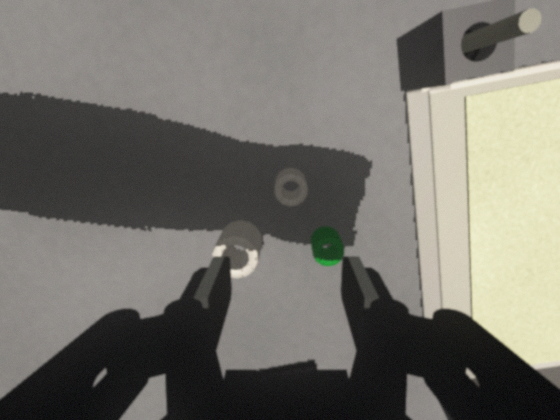

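```bash
python3 - <<'E'
from h import *
np.set_printoptions(precision=4,suppress=True)
im=cv2.imread("pics/wrist8.png"); g=cv2.cvtColor(im,cv2.COLOR_BGR2GRAY).astype(int)
for r in range(182,212,3): print(r,g[r,268:314:2])
P=at_z("wrist",(291,189.5),34); print(P,tool([P[0],P[1],6]),sensors.read_state()["position"])
E
```

```text
182 [62 61 60 67 86 90 96 89 84 73 66 62 61 67 76 90 92 94 89 77 59 63 57]
185 [60 60 62 70 89 92 87 82 67 61 58 60 59 60 58 69 88 91 91 84 63 61 62]
188 [59 60 58 72 90 91 89 86 72 60 58 63 57 59 72 78 86 92 95 87 65 61 57]
191 [57 60 56 74 90 92 90 80 83 80 76 76 76 79 83 80 86 93 94 85 65 58 59]
194 [59 61 58 66 89 91 92 87 80 84 84 84 84 85 81 81 89 92 88 81 64 58 61]
197 [59 59 59 61 78 89 93 89 85 87 82 81 82 89 84 89 94 90 84 66 58 62 60]
200 [57 62 62 59 63 74 85 91 93 95 92 95 94 96 88 94 88 86 67 60 59 61 60]
203 [56 59 59 57 61 63 64 84 90 92 91 94 93 95 86 83 69 62 59 58 56 60 60]
206 [61 62 57 59 60 58 58 60 61 65 72 74 70 66 65 61 59 55 58 56 57 56 60]
209 [60 62 60 60 57 62 61 60 62 62 59 56 60 62 60 60 57 59 58 56 60 60 62]
[ 441.0173 -108.5593   34.    ] [-0.0002  0.0055  0.1598] [ 435.439  -107.8313  165.8258]
```

{"method": "servo_tool", "body": {"increments": [{"hand":-0.2,"xyz":[0,0.002,0.035],"roll":0},{"hand":-0.2,"xyz":[0,0.002,0.07],"roll":0},{"hand":-0.2,"xyz":[0,0.002,0.105],"roll":0},{"hand":-0.2,"xyz":[0,0.002,0.13],"roll":0},{"hand":-0.2,"xyz":[0,0.002,0.145],"roll":0},{"hand":-0.2,"xyz":[0,0.002,0.153],"roll":0},{"hand":-0.2,"xyz":[0,0.002,0.158],"roll":0},{"hand":-0.2,"xyz":[0,0.002,0.158],"roll":0}]}}

```text
time_s: 30.17
position: [437.2, -108.0, 7.1]
tcp_rot: [[0.094, 0.996, 0.0], [0.996, -0.094, -0.0], [-0.0, 0.0, -1.0]]
force: [1.2, 0.3, -0.0]
width: 0.603
grip_force: 0.0
```

{"method": "servo_tool", "body": {"increments": [{"hand":0.2,"xyz":[0,0,0],"roll":0},{"hand":0.6,"xyz":[0,0,0],"roll":0},{"hand":1,"xyz":[0,0,0],"roll":0},{"hand":1,"xyz":[0,0,0],"roll":0},{"hand":1,"xyz":[0,0,0],"roll":0},{"hand":1,"xyz":[0,0,0],"roll":0}]}}

```text
time_s: 30.67
position: [437.0, -108.0, 7.3]
tcp_rot: [[0.095, 0.995, 0.001], [0.995, -0.095, -0.0], [-0.0, 0.001, -1.0]]
force: [-0.1, -0.5, -0.6]
width: 0.001
grip_force: 0.0
```

```bash
python3 - <<'E'
from h import *
im=viewer.capture("wrist"); cv2.imwrite("pics/w9.png",im)
s=sensors.read_state();print(s["width"],s["grip_force"])
np.set_printoptions(precision=1,suppress=True)
c=viewer.calibration("wrist")
for r in viewer.find_in("wrist","sleeve"): print(r,at_z("wrist",r["position"],17,c))
E
```

```text
-0.004307427195060302 0.0
{'position': [285.7, 240.7], 'confidence': 0.73} [ 438.1 -101.    17. ]
{'position': [176.5, 361.2], 'confidence': 0.7} [ 366.  -171.8   17. ]
```

View pics/w9.png

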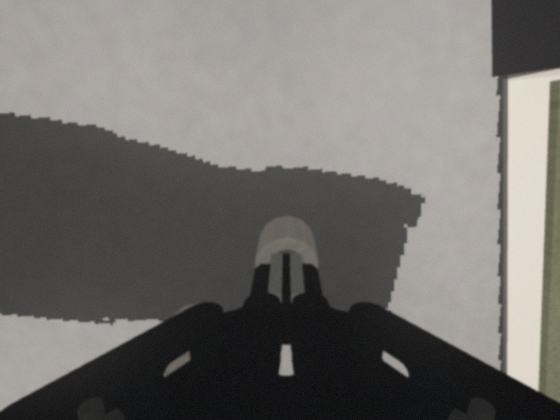

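```bash
python3 - <<'E'
from h import *
np.set_printoptions(precision=1,suppress=True)
s=sensors.read_state();print(s["position"])
c=viewer.calibration("wrist")
for p,z in [((286.5,269),34),((286.5,238),34),((286.5,216),0),((255,262),34),((318,262),34)]: print(p,at_z("wrist",p,z,c))
T=s["position"]
for h in (0,19,35): print(proj("wrist",T+[0,0,h],c))
im=cv2.imread("pics/w9.png"); g=cv2.cvtColor(im,cv2.COLOR_BGR2GRAY).astype(int)
for r in range(212,300,5): print(r,g[r,246:328:4])
for cam in ("top","scene"):
    im=viewer.capture(cam); cv2.imwrite(f"pics/{cam}9.png",im)
    for r in viewer.pinpoint(cam,"sleeve"): print(cam,r,at_z(cam,r["position"],0))
E
```

```text
[ 436.9 -108.     7.1]
(286.5, 269) [ 437.7 -108.6   34. ]
(286.5, 238) [439.2 -92.5  34. ]
(286.5, 216) [439.3 -92.9   0. ]
(255, 262) [ 422.9 -103.4   34. ]
(318, 262) [ 453.1 -106.3   34. ]
[284.8 245.7]
[284.8 260.8]
[284.7 276.2]
212 [71 70 73 74 71 71 73 76 74 72 76 72 73 73 74 71 67 72 71 75 75]
217 [ 70  72  74  71  69  74  72  76  87  91 101  98  85  77  70  71  71  71
  71  73  75]
222 [ 74  69  69  70  70  73  94 100  98  98 101 103  98  98  98  75  74  73
  73  73  72]
227 [ 72  73  70  71  73 100 101  96  97  98 101  97  95  96  98  98  75  74
  73  72  72]
232 [ 69  72  70  74  95 100 100  94  97  98 103 100  99  95  97  99  95  72
  71  73  68]
237 [ 74  68  72  75  96 102  99  95  97 100 108 103  99  98  96  96  95  75
  68  70  70]
242 [ 71  72  70  84 101 101 108 111 109 112 114 112 109 108 109 102  99  87
  71  72  67]
247 [ 70  73  68  95 101 107 108 107 108 109 107 106 103 108 110 107 104  95
  76  70  70]
252 [ 71  69  69 101 111 105 105 102  82  68  61  69  81 106 106 105 111 100
  69  69  71]
257 [ 68  68  76 106 105 108  97  80  82  57  25  66  81  84  96 110
[... 280 characters left out ...]
 78 48 20 58 81 79 73 26 28 28 38 68 69]
282 [67 70 28 30 23 26 76 80 77 46 19 55 78 80 76 29 21 28 26 67 69]
287 [67 61 23 24 29 28 78 79 79 43 23 50 82 81 80 22 23 26 23 59 66]
292 [65 44 27 22 18 30 71 81 81 41 24 48 82 78 67 25 21 22 21 54 68]
297 [58 23 26 25 21 24 26 24 63 44 26 53 56 18 23 20 25 23 23 29 58]
top {'position': [437.9, 266.0], 'confidence': 0.51} [ 405.  -403.1    0. ]
scene {'position': [183.1, 217.9], 'confidence': 0.74} [ 392.7 -166.7    0. ]
scene {'position': [187.1, 238.4], 'confidence': 0.48} [ 474.5 -174.6    0. ]
scene {'position': [207.1, 221.8], 'confidence': 0.41} [ 433.3 -109.1    0. ]
scene {'position': [398.2, 185.2], 'confidence': 0.4} [497.7 453.1   0. ]
```

{"method": "servo_tool", "body": {"increments": [{"hand":0.6,"xyz":[0,0,0],"roll":0},{"hand":0.6,"xyz":[0,0,0],"roll":0},{"hand":0.6,"xyz":[0,0,0],"roll":0}]}}

```text
time_s: 31.22
position: [436.8, -108.0, 7.0]
tcp_rot: [[0.095, 0.995, -0.0], [0.995, -0.095, -0.0], [-0.0, -0.0, -1.0]]
force: [-1.5, 0.2, -1.0]
width: 0.201
grip_force: 0.0
```

```bash
python3 - <<'E'
from h import *
np.set_printoptions(precision=1,suppress=True)
s=sensors.read_state();print(s["position"],s["width"],s["force"],s["grip_force"],ctrl.grip_depth)
im=viewer.capture("wrist"); cv2.imwrite("pics/w10.png",im)
g=cv2.cvtColor(im,cv2.COLOR_BGR2GRAY).astype(int)
for r in range(212,300,5): print(r,g[r,238:338:4])
E
```

```text
[ 436.8 -108.     7. ] 0.2006203433577972 [-1.5  0.2 -1. ] 0.0 18.700000000000003
212 [74 69 73 76 71 75 67 70 70 76 72 76 77 72 72 75 70 74 71 71 71 70 72 73
 69]
217 [69 70 72 71 71 70 73 71 72 75 84 91 95 92 88 76 73 71 70 70 74 72 72 74
 72]
222 [ 69  71  71  70  69  71  70  75  92 100 100 101  98  98 101  94 100  74
  73  73  72  75  73  71  72]
227 [ 73  70  74  70  68  76  72 100 102  99 100  97 100  99 100 100  98 102
  83  72  74  72  73  70  75]
232 [ 71  73  74  70  69  75  92 100 100 100  97  98 102 103  99  98 100 100
  99  74  71  74  69  72  71]
237 [ 69  73  68  69  70  74 100 100  98 102  95 100 104 106  99  94  99  96
  97  82  72  69  73  72  73]
242 [ 66  70  69  70  70  80  95  99 105 111 112 114 111 111 113 107 111 100
  97  93  67  66  73  72  67]
247 [ 70  70  69  72  70  89 103 109 110 110 108 110 107 108 103 103 114 109
 100 100  73  73  71  69  71]
252 [ 70  71  73  70  77  93 100  90 104 105  90  74  69  71  81 108 109  85
 104  98  77  70  66  67  68]
257 [ 70  69  69  74  81  82  68  35 105  91  99  99  98 106  99 100  98  34
  78  81  84  73  69  70  70]
262 [ 70  67  64  74  83  81  56  32  96  94  98 100  98 102  99 101  93  32
  65  81  81  73  65  65  71]
267 [ 37  25  27  73  83  81  40  29  96  92  98  97  99 100 101  98  91  29
  50  84  81  65  30  26  41]
272 [ 26  24  28  82  82  81  36  32  96  96  99  98  99 103  99  99  94  30
  35  79  83  78  29  28  31]
277 [ 31  28  43  80  82  79  29  30 105  96 104  99  99  97  96  99 101  29
  27  82  81  81  38  32  29]
282 [ 27  26  63  78  83  73  26  30 101 107 109 102  95 102 101 108 102  29
  25  78  84  81  54  27  27]
287 [ 26  29  78  83  83  59  29  29 102 109 110 108 115 113 109 107 105  30
  26  64  82  78  73  28  28]
292 [ 30  29  68  82  83  47  27  28  72  88  97 108 109 107 104 102  73  29
  27  56  85  83  73  28  26]
297 [29 25 27 32 73 53 26 28 69 70 70 70 73 71 67 67 68 26 29 60 69 26 27 26
 26]
```

{"method": "servo_tool", "body": {"increments": [{"hand":0.2,"xyz":[0,0,-0.004],"roll":0},{"hand":-0.2,"xyz":[0,0,-0.004],"roll":0},{"hand":-0.2,"xyz":[0,0,-0.004],"roll":0},{"hand":-0.2,"xyz":[0,0,0],"roll":0},{"hand":-0.2,"xyz":[0,0,0.004],"roll":0},{"hand":-0.2,"xyz":[0,0,0.004],"roll":0}]}}

```text
time_s: 31.77
position: [436.1, -107.8, 2.1]
tcp_rot: [[0.095, 0.995, -0.001], [0.995, -0.095, 0.0], [0.0, -0.001, -1.0]]
force: [-0.5, -0.4, -0.1]
width: 0.604
grip_force: 0.0
```

{"method": "servo_tool", "body": {"increments": [{"hand":-0.2,"xyz":[0,0,0.003],"roll":0},{"hand":-0.2,"xyz":[0,0,0.006],"roll":0},{"hand":-0.2,"xyz":[0,0,0.006],"roll":0}]}}

```text
time_s: 32.02
position: [436.3, -107.8, -3.7]
tcp_rot: [[0.095, 0.995, -0.001], [0.995, -0.095, 0.0], [0.0, -0.001, -1.0]]
force: [-0.5, 0.4, -0.6]
width: 0.604
grip_force: 0.0
```

{"method": "servo_tool", "body": {"increments": [{"hand":-0.2,"xyz":[0,0,0.003],"roll":0},{"hand":-0.2,"xyz":[0,0,0.006],"roll":0},{"hand":-0.2,"xyz":[0,0,0.006],"roll":0}]}}

```text
time_s: 32.27
position: [436.4, -107.9, -9.5]
tcp_rot: [[0.095, 0.995, -0.001], [0.995, -0.095, 0.0], [0.0, -0.001, -1.0]]
force: [0.3, -0.6, -0.0]
width: 0.598
grip_force: 0.0
```

{"method": "servo_tool", "body": {"increments": [{"hand":-0.2,"xyz":[0,0,0.003],"roll":0},{"hand":-0.2,"xyz":[0,0,0.005],"roll":0},{"hand":-0.2,"xyz":[0,0,0.005],"roll":0}]}}

```text
time_s: 32.52
position: [436.5, -107.9, -14.4]
tcp_rot: [[0.095, 0.995, -0.001], [0.995, -0.095, 0.0], [0.0, -0.001, -1.0]]
force: [1.3, -1.5, -0.3]
width: 0.595
grip_force: 0.0
```

```bash
python3 - <<'E'
from h import *
np.set_printoptions(precision=1,suppress=True)
s=sensors.read_state();print(s["position"],s["width"],s["force"],s["qpos"])
T=s["position"];c=viewer.calibration("wrist")
im=viewer.capture("wrist"); cv2.imwrite("pics/w11.png",im)
g=cv2.cvtColor(im,cv2.COLOR_BGR2GRAY).astype(int)
for r in range(220,310,6): print(r,g[r,200:370:6])
for P in [(437.5,-108.5,0),(437.5,-108.5,34)]: print(proj("wrist",P,c))
E
```

```text
[ 436.5 -107.9  -14.4] 0.5950744411818665 [ 1.3 -1.5 -0.3] [-0.2  0.2 -0.7  0.6  0.   1.4]
220 [69 74 73 73 72 68 75 75 70 74 73 68 74 72 70 72 75 73 75 74 74 75 73 75
 71 73 71 72 73]
226 [69 72 69 73 70 69 69 71 71 68 70 71 75 70 74 68 76 72 71 72 74 76 72 71
 71 68 73 71 67]
232 [68 72 72 71 73 72 67 70 72 67 73 70 77 99 98 98 94 79 73 70 71 71 71 72
 70 72 69 72 73]
238 [ 68  73  69  72  67  64  71  68  68  68  72  92 101  98 100 100  97 100
  97  74  72  69  71  67  71  71  73  75  70]
244 [ 67  70  72  68  72  69  74  74  70  72  80 102 100  99  98 102  99  95
  99  88  73  71  71  71  72  71  73  68  72]
250 [ 70  71  72  68  71  69  71  73  69  68 102  99  99  96  98 102  98  98
 101  98  72  72  69  68  71  72  71  71  72]
256 [ 70  68  68  75  63  66  70  69  70  72 100  98  97  97 101 106  99  97
 100  99  73  67  72  72  50  76  76  71  70]
262 [ 68  71  80  83  27  56  68  70  72  68 101 100 106 111 116 110 112 107
 105  95  82  75  71  72  26  64  79  72  70]
268 [ 44  44  82  75  24  48  69  70  73  85 106 108 105 108 112 103 104 108
 111 103  92  71  69  68  29  27  83  81  33]
274 [ 26  80  83  37  22  39  71  71  68  93 107 105 105 105  97  99 105 108
 106 110  99  72  71  71  23  27  71  85  43]
280 [ 34  80  78  23  23  38  69  70  72 107 110 108  93 103  98 101  99  97
 106 113 108  70  69  70  24  26  33  82  78]
286 [ 75  83  56  23  23  29  68  69  72 106 108 104  93 100 102 104 101  96
  99 107 108  73  68  68  29  24  19  77  77]
292 [ 81  78  22  21  19  39  70  70  70 107 109 104  94 103 100 103  97 100
 100 108 105  69  71  68  22  26  25  57  83]
298 [ 83  80  21  23  26  39  66  70  71  93 109 106  99 102  97 100 100  96
 106 106 102  68  70  69  28  23  25  28  86]
304 [ 32  85  23  28  25  57  67  72  70  69 105 105 102 101  99 102 102 104
 108 106  74  71  66  68  29  26  21  34  85]
[286.8 257.7]
[287.1 292.7]
```

{"method": "servo_tool", "body": {"increments": [{"hand":-0.2,"xyz":[0,0,0.003],"roll":0},{"hand":-0.2,"xyz":[0,0,0.0065],"roll":0},{"hand":-0.2,"xyz":[0,0,0.0065],"roll":0}]}}

```text
time_s: 32.82
position: [436.4, -107.9, -21.1]
tcp_rot: [[0.095, 0.995, -0.001], [0.995, -0.095, 0.0], [0.0, -0.001, -1.0]]
force: [-0.6, -0.0, 0.2]
width: 0.597
grip_force: 0.0
```

{"method": "servo_tool", "body": {"increments": [{"hand":0.2,"xyz":[0,0,0],"roll":0},{"hand":0.6,"xyz":[0,0,0],"roll":0},{"hand":1,"xyz":[0,0,0],"roll":0},{"hand":1,"xyz":[0,0,0],"roll":0},{"hand":1,"xyz":[0,0,0],"roll":0},{"hand":1,"xyz":[0,0,0],"roll":0}]}}

```text
time_s: 33.32
position: [436.6, -108.0, -20.3]
tcp_rot: [[0.095, 0.995, -0.0], [0.995, -0.095, 0.0], [0.0, -0.0, -1.0]]
force: [-2.4, 1.1, 6.0]
width: 0.358
grip_force: 59.2
```

{"method": "servo_tool", "body": {"increments": [{"hand":1,"xyz":[0,0,-0.005],"roll":0},{"hand":1,"xyz":[0,0,-0.03],"roll":0},{"hand":1,"xyz":[0,0,-0.065],"roll":0},{"hand":1,"xyz":[0,0,-0.1],"roll":0},{"hand":1,"xyz":[0,0,-0.135],"roll":0},{"hand":1,"xyz":[0.005,0.005,-0.16],"roll":0},{"hand":1,"xyz":[0.02,0.02,-0.17],"roll":0},{"hand":1,"xyz":[0.04,0.043,-0.17],"roll":0}]}}

```text
time_s: 33.98
position: [485.0, -73.0, 153.4]
tcp_rot: [[0.097, 0.995, 0.005], [0.995, -0.097, -0.001], [-0.001, 0.006, -1.0]]
force: [1.8, -0.8, -0.2]
width: 0.358
grip_force: 59.4
```

{"method": "servo_tool", "body": {"increments": [{"hand":1,"xyz":[0.02,0.022,0],"roll":0},{"hand":1,"xyz":[0.04,0.044,0],"roll":0},{"hand":1,"xyz":[0.058,0.062,0],"roll":0},{"hand":1,"xyz":[0.07,0.075,0],"roll":0},{"hand":1,"xyz":[0.076,0.08,0],"roll":0},{"hand":1,"xyz":[0.078,0.082,0],"roll":0},{"hand":1,"xyz":[0.078,0.082,0],"roll":0},{"hand":1,"xyz":[0.078,0.082,0],"roll":0}]}}

```text
time_s: 34.65
position: [571.5, -2.9, 149.4]
tcp_rot: [[0.095, 0.995, -0.001], [0.995, -0.095, -0.0], [-0.0, -0.001, -1.0]]
force: [0.3, -0.4, -0.9]
width: 0.357
grip_force: 59.4
```

```bash
python3 - <<'E'
from h import *
np.set_printoptions(precision=2,suppress=True)
s=sensors.read_state();T=s["position"];R=s["tcp_rot"];print(T,s["width"],s["force"]);print(R)
c=viewer.calibration("wrist")
im=viewer.capture("wrist"); cv2.imwrite("pics/w12.png",im)
g=cv2.cvtColor(im,cv2.COLOR_BGR2GRAY).astype(int)
for r in range(170,310,5): print(r,g[r,240:336:4])
for P in [(572.5,-2,95),(572.5,-2,140)]: print(proj("wrist",P,c))
for n,z in (("pin",45),("tray_eye",95),("sleeve",T[2]+20.3)):
    for r in viewer.pinpoint("wrist",n): print(n,r,at_z("wrist",r["position"],z,c))
E
```

```text
[571.54  -2.91 149.45] 0.35651028386795197 [ 0.31 -0.41 -0.85]
[[ 0.1  1.  -0. ]
 [ 1.  -0.1 -0. ]
 [-0.  -0.  -1. ]]
170 [63 65 64 61 58 49 46 52 50 51 55 52 50 50 49 51 52 62 64 67 67 65 68 65]
175 [65 61 64 62 48 51 51 48 49 51 47 51 48 51 55 47 51 54 66 65 63 62 67 65]
180 [60 61 62 56 48 48 50 46 49 46 48 48 49 46 48 54 53 51 65 64 64 66 63 63]
185 [60 64 59 49 50 51 46 44 49 48 50 57 51 53 53 53 53 54 59 64 62 65 62 67]
190 [63 61 53 48 49 53 51 54 53 51 53 53 54 55 48 54 52 52 55 62 66 65 66 64]
195 [61 62 57 51 49 53 55 51 52 55 50 53 50 50 58 50 56 56 54 63 64 61 60 63]
200 [64 60 58 54 54 54 50 49 53 51 56 60 56 49 55 52 50 52 58 64 63 62 63 68]
205 [ 61  59  61  52  50  51  52  52  39  23  53  67  66  64  47  53  54  54
  56  84 101 116 136 145]
210 [ 59  66  60  50  53  51  53  47  23  24  53  69  63  63  29  44  55  54
  55 118 149 143 128 112]
215 [ 61  64  60  57  51  50  53  44  23  25  60  67  68  65  42  34  54  54
  53  75 143 171 186 200]
220 [ 58  59  57  61  49  50  51  48  46  35  62  68  63  66  47  48  53  56
  56  67 157 129 115 108]
225 [ 62  59  61  62  53
[... 1018 characters left out ...]
 85 88 90 87 86 95 92 93 91 95 80 35 33 70]
285 [52 23 42 92 86 88 92 85 82 83 81 82 88 88 82 85 86 92 92 97 87 35 35 67]
290 [31 27 44 93 88 89 84 78 80 87 81 82 87 90 83 82 81 90 95 93 92 40 34 46]
295 [30 24 45 83 88 90 84 84 82 88 87 85 82 89 87 84 83 89 94 92 93 42 39 41]
300 [34 26 44 89 91 95 86 84 83 86 83 86 88 85 87 86 83 88 91 96 94 38 31 45]
305 [30 25 28 85 96 89 89 78 86 85 87 86 84 87 89 84 85 93 96 99 89 39 37 39]
[286.31 213.88]
[286.41 237.68]
pin {'position': [290.4, 196.2], 'confidence': 0.83} [576.03  -2.72  45.  ]
tray_eye {'position': [287.5, 214.8], 'confidence': 0.57} [573.28  -2.78  95.  ]
sleeve {'position': [287.1, 260.8], 'confidence': 0.8} [572.76  -2.41 169.75]
```

{"method": "servo_tool", "body": {"increments": [{"hand":1,"xyz":[0.0007,0.0007,0.01],"roll":0},{"hand":1,"xyz":[0.0007,0.0007,0.02],"roll":0},{"hand":1,"xyz":[0.0007,0.0007,0.027],"roll":0},{"hand":1,"xyz":[0.0007,0.0007,0.03],"roll":0},{"hand":1,"xyz":[0.0007,0.0007,0.032],"roll":0},{"hand":1,"xyz":[0.0007,0.0007,0.032],"roll":0}]}}

```text
time_s: 35.35
position: [572.7, -1.7, 116.7]
tcp_rot: [[0.095, 0.995, -0.001], [0.995, -0.095, 0.0], [-0.0, -0.001, -1.0]]
force: [0.5, 1.2, -0.2]
width: 0.361
grip_force: 59.4
```

{"method": "servo_tool", "body": {"increments": [{"hand":1,"xyz":[0,0,0.002],"roll":0},{"hand":1,"xyz":[0,0,0.004],"roll":0},{"hand":1,"xyz":[0,0,0.004],"roll":0}]}}

```text
time_s: 35.6
position: [573.2, -1.7, 113.3]
tcp_rot: [[0.095, 0.996, -0.0], [0.996, -0.095, -0.0], [-0.0, -0.0, -1.0]]
force: [0.4, -0.9, -1.4]
width: 0.359
grip_force: 59.4
```

{"method": "servo_tool", "body": {"increments": [{"hand":1,"xyz":[0,0,0.005],"roll":0},{"hand":1,"xyz":[0,0,0.01],"roll":0},{"hand":1,"xyz":[0,0,0.015],"roll":0},{"hand":1,"xyz":[0,0,0.015],"roll":0}]}}

```text
time_s: 35.93
position: [572.2, -1.7, 97.1]
tcp_rot: [[0.095, 0.995, -0.002], [0.995, -0.095, 0.0], [-0.0, -0.002, -1.0]]
force: [-0.3, -0.0, -0.6]
width: 0.359
grip_force: 59.4
```

{"method": "servo_tool", "body": {"increments": [{"hand":1,"xyz":[0,0,0.005],"roll":0},{"hand":1,"xyz":[0,0,0.01],"roll":0},{"hand":1,"xyz":[0,0,0.015],"roll":0},{"hand":1,"xyz":[0,0,0.019],"roll":0},{"hand":1,"xyz":[0,0,0.019],"roll":0}]}}

```text
time_s: 36.35
position: [572.4, -1.7, 78.3]
tcp_rot: [[0.095, 0.995, -0.002], [0.995, -0.095, -0.0], [-0.0, -0.002, -1.0]]
force: [-1.2, 0.1, -0.1]
width: 0.362
grip_force: 59.4
```

{"method": "servo_tool", "body": {"increments": [{"hand":1,"xyz":[0,0,0.0015],"roll":0},{"hand":1,"xyz":[0,0,0.003],"roll":0},{"hand":1,"xyz":[0,0,0.003],"roll":0}]}}

```text
time_s: 36.6
position: [573.2, -1.7, 76.4]
tcp_rot: [[0.095, 0.995, -0.0], [0.995, -0.095, 0.0], [0.0, -0.0, -1.0]]
force: [0.1, 0.2, -0.0]
width: 0.356
grip_force: 59.4
```

{"method": "servo_tool", "body": {"increments": [{"hand":1,"xyz":[0,0,0.001],"roll":0},{"hand":1,"xyz":[0,0,0.001],"roll":0}]}}

```text
time_s: 36.77
position: [573.3, -1.7, 75.5]
tcp_rot: [[0.095, 0.995, 0.0], [0.995, -0.095, -0.0], [-0.0, 0.0, -1.0]]
force: [-0.3, 0.4, -0.2]
width: 0.362
grip_force: 59.4
```

{"method": "servo_tool", "body": {"increments": [{"hand":1,"xyz":[0,0,0.0015],"roll":0},{"hand":1,"xyz":[0,0,0.0015],"roll":0}]}}

```text
time_s: 36.93
position: [573.5, -1.8, 74.8]
tcp_rot: [[0.095, 0.995, 0.001], [0.995, -0.095, -0.0], [0.0, 0.001, -1.0]]
force: [-2.3, -0.7, 5.2]
width: 0.357
grip_force: 59.9
```

{"method": "servo_tool", "body": {"increments": [{"hand":0.6,"xyz":[0,0,-0.001],"roll":0},{"hand":0.2,"xyz":[0,0,-0.001],"roll":0},{"hand":-0.2,"xyz":[0,0,-0.001],"roll":0},{"hand":-0.2,"xyz":[0,0,-0.001],"roll":0},{"hand":-0.2,"xyz":[0,0,-0.001],"roll":0}]}}

```text
time_s: 37.35
position: [573.2, -1.7, 74.9]
tcp_rot: [[0.095, 0.995, -0.0], [0.995, -0.095, -0.0], [-0.0, -0.0, -1.0]]
force: [0.1, 0.2, -0.9]
width: 0.599
grip_force: 0.0
```

{"method": "servo_tool", "body": {"increments": [{"hand":-0.2,"xyz":[0,0,-0.01],"roll":0},{"hand":-0.2,"xyz":[0,0,-0.035],"roll":0},{"hand":-0.2,"xyz":[0,0,-0.07],"roll":0},{"hand":-0.2,"xyz":[0,0,-0.1],"roll":0},{"hand":-0.2,"xyz":[0,0,-0.12],"roll":0},{"hand":-0.2,"xyz":[0,0,-0.125],"roll":0},{"hand":-0.2,"xyz":[0,0,-0.125],"roll":0},{"hand":-0.2,"xyz":[0,0,-0.125],"roll":0}]}}

```text
time_s: 38.02
position: [573.0, -1.7, 199.6]
tcp_rot: [[0.095, 0.995, -0.0], [0.995, -0.095, -0.0], [-0.0, -0.0, -1.0]]
force: [0.5, -0.8, 0.1]
width: 0.599
grip_force: 0.0
```

```bash
python3 - <<'E'
from h import *
np.set_printoptions(precision=2,suppress=True)
s=sensors.read_state();T=s["position"];print(T,s["width"],s["force"])
c=viewer.calibration("wrist")
im=viewer.capture("wrist"); cv2.imwrite("pics/w13.png",im)
g=cv2.cvtColor(im,cv2.COLOR_BGR2GRAY).astype(int)
for r in range(170,250,4): print(r,g[r,254:326:3])
for P in [(573,-2,95),(573,-2,129),(573,-2,140)]: print(proj("wrist",P,c))
for n,z in (("pin",45),("sleeve",95)):
    for r in viewer.pinpoint("wrist",n): print(n,r,at_z("wrist",r["position"],z,c))
E
```

```text
[572.99  -1.72 199.61] 0.5991338450707191 [ 0.49 -0.78  0.13]
170 [57 46 45 47 46 42 44 46 40 44 50 48 45 49 47 47 50 54 54 61 60 59 57 58]
174 [51 45 45 48 44 43 47 46 47 48 47 48 46 54 47 50 52 51 58 58 61 59 60 58]
178 [46 49 51 49 45 49 54 49 47 52 49 55 55 50 54 47 50 53 57 57 54 60 57 56]
182 [50 49 47 47 48 47 48 51 67 77 75 71 74 73 61 52 54 49 60 55 61 58 59 60]
186 [50 49 50 49 52 50 65 77 76 75 76 76 78 76 77 74 58 48 57 59 57 59 60 57]
190 [51 48 51 48 51 55 76 79 79 84 88 85 85 79 76 77 71 51 54 55 55 59 65 67]
194 [ 55  50  50  49  51  69  78  86  84  85  85  80  85  84  86  79  77  60
  58  89  99 114 129 134]
198 [ 57  48  45  47  54  75  85  84  78  72  64  63  68  74  85  86  89  70
  55 129 137 129 122 119]
202 [ 55  52  50  48  59  84  82  80  58  60  61  64  63  42  71  87  86  79
  52 128 168 182 183 181]
206 [ 56  55  45  52  62  81  85  78  68  65  67  70  62  69  76  84  88  81
  57  92 118 108 103  99]
210 [ 60  58  49  45  63  80  83  75  71  70  70  69  73  76  78  82  86  82
  54  67 137 144 145 146]
214 [ 54  58  51  46  54  82  86  85  70  69  70  71  7
[... 462 characters left out ...]
4 [ 71  77  76  81 102 105 151 193 206 214 215 215 210 208 190 141  94  97
  94  97  97  97  96  95]
238 [130 127 128 127 130 131 146 197 206 214 214 213 211 213 195 165 100  98
  97  93  95  98  95  95]
242 [131 130 131 132 128 131 131 192 202 214 214 212 212 212 202 181 103  99
  96 100  96 100  98  97]
246 [130 130 131 130 134 130 131 176 202 214 211 213 213 213 205 191 120  95
  96  95  96 100 102  96]
[285.19 197.22]
[285.13 208.93]
[285.11 213.39]
sleeve {'position': [283.1, 192.0], 'confidence': 0.96} [571.66   2.78  95.  ]
sleeve {'position': [147.6, 314.5], 'confidence': 0.77} [ 429.91 -105.89   95.  ]
sleeve {'position': [220.0, 313.8], 'confidence': 0.48} [ 499.44 -111.76   95.  ]
```

```bash
python3 -c "
from rig import ctrl
print(ctrl.finish_job())"
```

```text
the job is handed in; nothing more can be done
None
```

The pin is home in the hidden hole, with about 20 mm of drop felt below the floor. The sleeve stands round it and pressed the corner at the expected 95 mm height. The job is handed in at about 38 s with no verdict returned; I viewed 11 pictures, one over the limit of 10.

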